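# Lid and lock the sample jars

### The arm

A 6-joint arm with a two-finger parallel gripper is mounted at the origin on the work surface. World frame = base frame: x ahead of the robot, y to its left, z up, the work surface at z = 0. Lengths are in m, angles in rad, forces in N, time in s.
With the tool pointing down it reaches from about 0.35 to 0.8 m from the base axis. Payload 7.3 kg.
Tool frame: the origin (TCP) lies at the very end of the fingers, on their centre line; the grasp point (between the pads) lies 19 mm behind it; z points along the fingers, y is the direction in which the jaws open and shut (so a half turn about z gives the same grasp; the last joint's range is limited). The gripper opens to 85 mm and grips with 20 to 120 N. Pads are 22 mm wide; open, the fingers measure 114 mm over their backs; the gripper's body (76 mm by 85 mm) begins 54 mm behind the grasp point. The pads swing forward as they close: fully open they stand 13 mm farther back than shut.
Start: joints at [1.077, 0.342, 1.524, -0, 1.275, -0.146], TCP at [0.179, 0.494, 0.231] pointing down, gripper open.
Joint ranges: [-2.53, 2.53], [-0.77, 2.02], [0.04, 2.7], [-1, 4.14], [0.28, 2.66], [-3.11, 3.11]. Speed limits (rad/s): [2.57, 2.57, 3.14, 3.14, 3.14, 3.14].

### API

Orientations are given as a 3x3 rotation matrix whose columns are the frame's x, y, z axes.
In Python, from cell import r gives the robot as it stands.
- The arm moves only by the shell command python3 -m crank 'ROWS' [FORCE]. ROWS is a JSON object of lists of equal length, an entry for each row: "jaw": the finger opening in mm, from 0 to 85.4; "delta_pos": the shift along the world's x, y, z in units of 25 mm (1.0 is 25 mm), a list of three; "roll": the turn about the world's z in units of 6 degrees (1.0 is 6 degrees). A call has 1 to 20 rows; each row is the pose to reach, as a shift and turn from the pose measured when the call began; what a row does not reach only later rows make up. A row lasts 1/10 s, in which the tool goes at most 50 mm and 8.59 degrees, less where a joint would pass 70% of its speed; a pose out of reach is approached as far as the arm can. A call with a gripper value outside its range is refused whole. The fingers move at their own pace and stop on an object; FORCE is the grip in N (left out, the last holds). Time passes only in rows, so rows that repeat a pose let the fingers close. It gives the time, the measured TCP pose, the force and the opening at its end, in the units of the state.
- r.get_obs(): the state, without advancing time (a new reading comes with each control period).
- r.get_image(name): name is "scene" or "top"; returns a dict with "image" (420x560x3 uint8, red, green, blue), "depth" (420x560 float32, m along the optical axis (not along the pixel's ray), 0 where there is no reading), "K" (3x3 intrinsics, pixels), "eye" and "orientation" of the camera in the world. Camera axes: x right, y up, looking along -z (the intrinsics and any distortion apply to the point x, -y, -z); pixel columns grow to the right and rows downward; lengths in m; the calibration is good to about 2 mm. A picture is of the moment at which its call begins.
- r.finish_job(): hands the job in, once; it reports no verdict.
Trained networks look in the newest picture that a camera, given by its name, has taken for a name from the list of things; names that differ only in an ending like _2 or _b are one class to them, and where a whole thing is asked for, a point or a joint stands for the part that bears it (a point fixed in the world has none). Each returns a list of dicts, best first, with "score" (0 to 1); they miss things now and then, are a little off and sometimes report something else, mostly with a low value. They report only what shows in the picture. A call takes as long as a camera call.
- r.spot_in(camera, label): "point" ([column, row] as shares, 0 to 1, of the picture: columns of its width, rows of its height, amid what is visible of it).
The state is a dict: "time_s": time; "joint_pos": joint angles; "qd": joint speeds; "joint_torque": joint torques, N m; "tcp_pos": TCP position; "tool_rot": TCP orientation; "contact_force": force on the tool from outside, world axes, zero at the start; "wrist_torque": the same for the moment, N m; "width": finger opening in m.
Only numpy, scipy, OpenCV 4.12 (cv2) and the standard library are available. Lean on these libraries where they do the work, as an engineer would, in place of code of your own. Each camera call takes 0.05 s, during which the arm holds its last target.

### The job

Set each jar whose lid lies on the bench upright on the steel plate and put on it the lid of its own shape and size, pushed in until the flange rests on the rim. When every lid is on, take the mallet and strike each lid's sprung pin down with brisk blows until it is fully home, never pushing a pin with the gripper itself. Then stand the mallet upright on its rubber mat again; leave all jars upright and the tip box and spirit level undisturbed.

Things in the scene. Friction and masses are not known exactly. Their poses are not given: they have to be found in the camera images.
- jar_big: Open white plastic sample jar, round, 70 mm across, 66 mm tall, bore 62 mm, walls 4 mm, 0.3 kg, loose, standing on the bench. Origin at the centre of its underside, z up.
- seat_big (a point): Point on the axis of the big jar, 54 mm above its underside and 12 mm below its rim: the origin of the big lid lies here when that lid is fully seated.
- jar_small: Open white plastic sample jar, round, 54 mm across, 60 mm tall, bore 46 mm, walls 4 mm, 0.3 kg, loose, standing on the bench. Origin at the centre of its underside, z up.
- seat_small (a point): Point on the axis of the small jar, 48 mm above its underside and 12 mm below its rim: the origin of the small lid lies here when that lid is fully seated.
- jar_square: Open white plastic sample jar, square, 60 x 60 mm, 64 mm tall, bore 52 x 52 mm, walls 4 mm, 0.3 kg, loose, standing on the bench. Origin at the centre of its underside, z up.
- seat_square (a point): Point on the axis of the square jar, 52 mm above its underside and 12 mm below its rim: the origin of the square lid lies here when that lid is fully seated.
- jar_oblong: Open white plastic sample jar, oblong, 80 mm along its x by 50 mm along its y, 58 mm tall, bore 72 x 42 mm, walls 4 mm, 0.3 kg, loose, standing on the bench. Origin at the centre of its underside, z up.
- seat_oblong (a point): Point on the axis of the oblong jar, 46 mm above its underside and 12 mm below its rim: the origin of the oblong lid lies here when that lid is fully seated.
- lid_big: Grey lid of the big jar, sometimes absent; lies plug down. From below: black plug 12 mm deep, tapered, flange 4 mm thick (round flange 70 mm across, plug 57 mm across), round collar 26 mm in diameter, 26 mm tall, to grip. Origin: centre of plug's underside, z up; collar top at 42 mm. 2.5 mm play each side in its jar; fits at any turn.
- pin_big (a joint): Sprung locking pin of the big lid: 0 to 0.002 m as found (raised), 0.010 m fully home. It takes 8.5 to 11.5 N to drive and stays where it is driven. Its steel head is 16 mm across, 4 mm thick, on the lid's axis, its top 54 mm above the lid's origin minus the joint value; fully home that is 44 mm, 2 mm above the collar. The mallet's face strikes here.
- lid_small: Grey lid of the small jar, sometimes absent; lies plug down. From below: black plug 12 mm deep, tapered, flange 4 mm thick (round flange 54 mm across, plug 41 mm across), round collar 26 mm in diameter, 26 mm tall, to grip. Origin: centre of plug's underside, z up; collar top at 42 mm. 2.5 mm play each side in its jar; fits at any turn.
- pin_small (a joint): Sprung locking pin of the small lid: 0 to 0.002 m as found (raised), 0.010 m fully home. It takes 8.5 to 11.5 N to drive and stays where it is driven. Its steel head is 16 mm across, 4 mm thick, on the lid's axis, its top 54 mm above the lid's origin minus the joint value; fully home that is 44 mm, 2 mm above the collar. The mallet's face strikes here.
- lid_square: Grey lid of the square jar, sometimes absent; lies plug down. From below: black plug 12 mm deep, tapered, flange 4 mm thick (square flange 60 x 60 mm, plug 47 x 47 mm), square collar 26 x 26 mm, flats parallel to the sides, 26 mm tall, to grip. Origin: centre of plug's underside, z up; collar top at 42 mm. 2.5 mm play each side in its jar; fits at any quarter turn.
- pin_square (a joint): Sprung locking pin of the square lid: 0 to 0.002 m as found (raised), 0.010 m fully home. It takes 8.5 to 11.5 N to drive and stays where it is driven. Its steel head is 16 mm across, 4 mm thick, on the lid's axis, its top 54 mm above the lid's origin minus the joint value; fully home that is 44 mm, 2 mm above the collar. The mallet's face strikes here.
- lid_oblong: Grey lid of the oblong jar, sometimes absent; lies plug down. From below: black plug 12 mm deep, tapered, flange 4 mm thick (oblong flange 80 mm along x by 50 mm along y, plug 67 x 37 mm), square collar 26 x 26 mm, flats parallel to the sides, 26 mm tall, to grip. Origin: centre of plug's underside, z up; collar top at 42 mm. 2.5 mm play each side in its jar; fits two ways, a half turn apart.
- pin_oblong (a joint): Sprung locking pin of the oblong lid: 0 to 0.002 m as found (raised), 0.010 m fully home. It takes 8.5 to 11.5 N to drive and stays where it is driven. Its steel head is 16 mm across, 4 mm thick, on the lid's axis, its top 54 mm above the lid's origin minus the joint value; fully home that is 44 mm, 2 mm above the collar. The mallet's face strikes here.
- mallet: Short straight mallet standing on its face: black round head 52 mm across and 40 mm tall at the bottom, light wooden handle 28 mm in diameter straight above it from 50 to 106 mm. 0.32 kg, centre of mass about 30 mm up. Origin at the centre of the striking face (underside), z up along the handle.
- padtop (a point): Centre of the top of the black round rubber mat, 90 mm across, 3 mm thick, fixed on the bench, the mallet's parking place; its place changes from start to start.
- platetop (a point): Centre of the top of the bare steel striking plate, 240 mm along its x by 260 mm along its y, 4 mm thick, fixed on the bench between the jars and lids; it has room for four jars, two by two, 120 mm apart.
- tipbox: Bystander: closed pipette-tip box, 117 x 82 x 61 mm (long along its x). Leave alone. Origin at the centre of its underside.
- level: Bystander: blue spirit level 22 x 180 x 45 mm (long along its y), standing on edge. Leave alone. Origin at the centre of its underside.

How it is judged:
By the outcome, as a careful person would: the job done as asked, in the order asked, and still so for the second after the job is handed in, with the robot touching nothing.
Of lid_big, lid_small, lid_square, lid_oblong only 3 to 4 are there at a start; the rules pass over those that are not, and their reading is None.
At some moment in a run one of mallet, lid_big, lid_small, lid_square, lid_oblong may be knocked a few centimetres aside while the robot is not near it.
It also fails if it takes over 210 s, if anything falls off the work surface, if the arm or the gripper's body presses on something with over 40 N, if the wrist force passes 120 N, or if a joint passes its speed limit or range.

## Working session

There is one attempt and no reset: what is moved stays moved. The work goes in short steps, Python scripts to look and compute and a shell command to move; the robot and the scene stay as the last step left them, time stands still between calls to the robot, and variables do not carry over. Pictures are saved under pics/ and viewed, and the job is handed in when it is done.

```bash
ls; mkdir -p pics; cat > h.py <<'E'
import numpy as np, cv2
from cell import r
def snap(name,fn):
    d=r.get_image(name); cv2.imwrite('pics/'+fn,cv2.cvtColor(d['image'],cv2.COLOR_RGB2BGR)); return d
def pts(d):
    K=np.array(d['K']);z=d['depth'];h,w=z.shape
    v,u=np.mgrid[0:h,0:w]
    x=(u-K[0,2])/K[0,0]*z; y=(v-K[1,2])/K[1,1]*z
    P=np.stack([x,-y,-z],-1)@np.array(d['orientation']).T+np.array(d['eye'])
    P[z==0]=np.nan
    return P
E
python3 - <<'E'
from h import *
for c in ('top','scene'):
    d=snap(c,c+'0.png'); P=pts(d); np.save(c+'0.npy',P); print(c,d['eye'],d['K'],[k for k in d])
    for n in ['jar_big','jar_small','jar_square','jar_oblong','lid_big','lid_small','lid_square','lid_oblong','mallet','padtop','platetop','tipbox','level']:
        try:
            for s in r.spot_in(c,n)[:2]:
                u,v=s['point'];u=int(u*560);v=int(v*420); print(n,round(s['score'],2),u,v,P[v,u].round(3))
        except Exception as e: print(n,e)
print(r.get_obs())
E
```

```text
pics
top [ 0.52799265 -0.01908998  1.02970917] [[422.3887614    0.         280.59636595]
 [  0.         422.3887614  208.7748796 ]
 [  0.           0.           1.        ]] ['image', 'depth', 'K', 'eye', 'orientation']
jar_big 0.61 186 277 [0.451 0.229 0.011]
jar_big 0.57 374 279 [ 0.443 -0.212  0.051]
jar_small 0.87 184 216 [0.598 0.234 0.011]
jar_square 0.84 135 274 [0.46  0.352 0.012]
jar_oblong 0.85 125 223 [0.583 0.378 0.01 ]
jar_oblong 0.65 293 290 [ 0.415 -0.027  0.002]
lid_small 0.57 431 265 [ 0.472 -0.346  0.042]
lid_square 0.81 373 277 [ 0.447 -0.21   0.053]
lid_square 0.28 327 134 [ 0.78  -0.113  0.06 ]
lid_oblong 0.82 430 213 [ 0.592 -0.35   0.04 ]
mallet 0.81 282 287 [ 0.433 -0.003  0.105]
padtop 0.56 292 287 [ 0.423 -0.025  0.006]
padtop 0.23 374 274 [ 0.454 -0.212  0.053]
platetop 0.65 278 212 [0.604 0.005 0.003]
tipbox 0.64 326 135 [ 0.777 -0.111  0.061]
level 0.94 224 138 [0.78  0.13  0.043]
scene [ 0.87532493 -0.36113916  0.86116469] [[414.04253028   0.         270.75112708]
 [  0.         414.04253028 206.99333041]
 [  0.           0.           1.        ]] ['imag
[... 773 characters left out ...]
.22519723e-05,
        1.27541405e+00, -1.46010427e-01]), 'qd': array([ 0.00181024,  0.00038804, -0.00155814,  0.00134923, -0.00159716,
       -0.00064631]), 'joint_torque': array([ 2.03182746e-03, -4.33565032e+01, -2.46268398e+01, -3.73369176e-05,
        4.15610612e-04,  8.83657574e-07]), 'tcp_pos': array([0.17891404, 0.49359125, 0.23132749]), 'tool_rot': array([[-9.40141155e-01,  3.40785277e-01,  6.26485814e-05],
       [ 3.40785281e-01,  9.40141153e-01,  7.14785691e-05],
       [-3.45396656e-05,  8.85496590e-05, -9.99999995e-01]]), 'contact_force': array([-0.22263385, -0.07230413, -0.16766702]), 'wrist_torque': array([-0.00842717, -0.02587724, -0.03639003]), 'width': 0.08564384372713435}
```

View pics/top0.png

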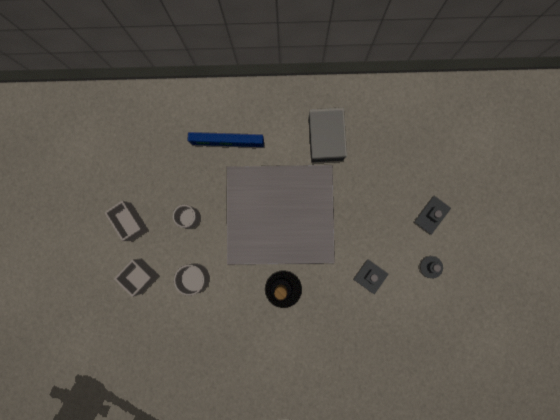

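View pics/scene0.png

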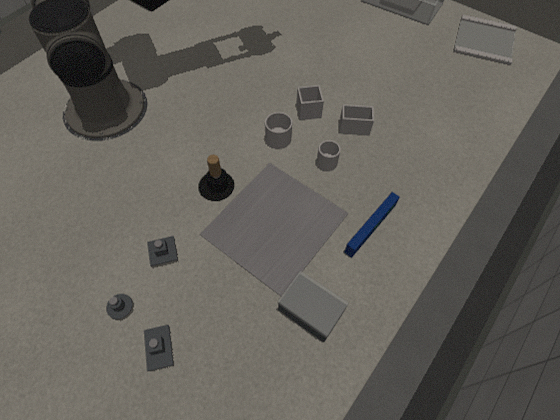

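Top view: square lid at (373,277), small round lid at (431,266) and oblong lid at (432,215), with no big lid. The jars are big (190,279), small (187,217), square (135,277) and oblong (125,221). The mallet stands on its mat at (283,289). The scene view agrees, so big jar stays where it is.

```bash
cat >> h.py <<'E'
def cl(P,c,rad,z0,z1):
    Q=P.reshape(-1,3); m=(np.hypot(Q[:,0]-c[0],Q[:,1]-c[1])<rad)&(Q[:,2]>z0)&(Q[:,2]<z1); return Q[m]
def rect(Q):
    (c,s,a)=cv2.minAreaRect((Q[:,:2]*1000).astype(np.float32)); return np.round(c,1),np.round(s,1),round(a,1)
E
python3 - <<'E'
from h import *
T=np.load('top0.npy');S=np.load('scene0.npy')
for n,c,h,rad in [('big',(.447,.215),.066,.055),('small',(.595,.22),.060,.05),('square',(.46,.34),.064,.055),('oblong',(.583,.36),.058,.06)]:
    for nm,P in (('T',T),('S',S)):
        Q=cl(P,c,rad,h-.008,h+.01); print(n,nm,len(Q),rect(Q) if len(Q)>4 else '',Q.mean(0).round(4), Q[:,2].max().round(4))
for n,c in [('lsq',(.447,-.21)),('lsm',(.472,-.346)),('lob',(.592,-.35))]:
    for nm,P in (('T',T),('S',S)):
        for a,b in ((.010,.022),(.036,.047),(.049,.062)):
            Q=cl(P,c,.06,a,b); print(n,nm,a,len(Q),rect(Q),Q.mean(0).round(4))
for nm,P in (('T',T),('S',S)):
    Q=cl(P,(.433,-.01),.05,.09,.12); print('mallet',nm,len(Q),rect(Q),Q.mean(0))
    Q=cl(P,(.433,-.01),.05,.035,.05); print('head',nm,len(Q),rect(Q),Q.mean(0))
    Q=cl(P,(.6,0.005),.08,-.02,.03); print('plate',Q[:,2].mean(),Q[:,2].std())
E
```

```text
big T 193 (array([450.3, 208.9]), array([68.3, 67.4]), 89.1) [0.4493 0.21   0.0649] 0.0699
big S 217 (array([446.8, 209.2]), array([65.9, 70.9]), 38.1) [0.4483 0.2072 0.0649] 0.0721
small T 144 (array([595.6, 221.9]), array([52.3, 52.1]), 13.0) [0.5962 0.2226 0.0587] 0.0634
small S 177 (array([592.9, 221.2]), array([51.5, 52.8]), 38.9) [0.5938 0.2211 0.059 ] 0.065
square T 257 (array([456.1, 339.9]), array([61.4, 60.9]), 45.9) [0.4563 0.3389 0.0625] 0.0688
square S 229 (array([452.2, 340. ]), array([61. , 66.8]), 45.5) [0.4536 0.3386 0.0631] 0.0705
oblong T 277 (array([588.1, 367. ]), array([81.3, 51.2]), 32.7) [0.5878 0.366  0.0565] 0.0635
oblong S 282 (array([584.5, 366.8]), array([80.2, 55.4]), 32.6) [0.5862 0.3652 0.057 ] 0.0641
lsq T 0.01 509 (array([ 446.4, -211.7]), array([60.6, 59.9]), 53.3) [ 0.4469 -0.2106  0.0161]
lsq T 0.036 94 (array([ 446.4, -211.7]), array([26.8, 25.9]), 53.8) [ 0.4467 -0.2101  0.0416]
lsq T 0.049 41 (array([ 447.1, -212.4]), array([13.9, 14.2]), 0.1) [ 0.4466 -0.2121  0.0527]
lsq S 0.01 486 (array([ 443.9, -212. ]), array([60.4, 63.2]), 53.8) [ 0.4485
[... 1135 characters left out ...]
0.0176]
lob S 0.036 148 (array([ 588. , -363.9]), array([26.2, 26.7]), 53.2) [ 0.5909 -0.3644  0.0431]
lob S 0.049 63 (array([ 588. , -363.9]), array([15.1, 15.6]), 44.5) [ 0.5884 -0.3641  0.0547]
mallet T 135 (array([422. ,   1.4]), array([25.7, 26.4]), 45.7) [0.42252226 0.00138574 0.10788759]
head T 245 (array([422.2,   1.7]), array([48.6, 50.4]), 88.9) [0.42541686 0.00070174 0.04238202]
plate 0.0040093488653422955 0.0018713926272129987
mallet S 151 (array([ 4.203e+02, -3.000e-01]), array([27.6, 24.8]), 6.5) [ 0.42267456 -0.00218404  0.10607377]
head S 233 (array([421.5,  -1.2]), array([48.4, 45.4]), 41.9) [ 0.42635223 -0.00461352  0.04402261]
plate 0.005818663545870421 0.00149442882230885
```

```bash
python3 -m crank '{"jaw":[85,85,85,85,85,85,85,85,85,85,85,85],"delta_pos":[[16.3,-5.08,-2],[16.3,-5.08,-2],[16.3,-5.08,-2],[16.3,-5.08,-2],[16.3,-5.08,-2],[16.3,-5.08,-2],[16.3,-5.08,-2],[16.3,-5.08,-2],[16.3,-5.08,-2],[16.3,-5.08,-2],[16.3,-5.08,-2],[16.3,-5.08,-2]],"roll":[8.77,8.77,8.77,8.77,8.77,8.77,8.77,8.77,8.77,8.77,8.77,8.77]}' 50
```

```text
time_s: 2.6
tcp_pos: [0.5855, 0.3672, 0.1815]
tool_rot: [[-0.841, -0.541, -0.001], [-0.541, 0.841, 0.0], [0.0, 0.001, -1.0]]
contact_force: [-0.1, 0.6, 0.2]
width: 0.0849
```

```bash
python3 -m crank '{"jaw":[85,85,85,85,85,85,50,40,40,40,40,40],"delta_pos":[[0,0,-2],[0,0,-4],[0,0,-5.5],[0,0,-6.4],[0,0,-6.4],[0,0,-6.4],[0,0,-6.4],[0,0,-6.4],[0,0,-6.4],[0,0,-6.4],[0,0,-6.4],[0,0,-6.4]],"roll":[0,0,0,0,0,0,0,0,0,0,0,0]}' 50
```

```text
time_s: 3.8
tcp_pos: [0.5865, 0.3677, 0.0237]
tool_rot: [[-0.841, -0.541, 0.002], [-0.541, 0.841, 0.002], [-0.003, 0.0, -1.0]]
contact_force: [-0.9, -0.2, 6.5]
width: 0.0489
```

```bash
python3 - <<'E'
from h import *
d=snap('top','t1.png');T=pts(d);d=snap('scene','s1.png');S=pts(d)
for P in (T,S):
    Q=cl(P,(.586,.367),.05,.050,.066);print(len(Q),rect(Q))
o=r.get_obs();print(o['tcp_pos'],o['width'],o['contact_force'])
E
```

```text
146 (array([586.9, 353.5]), array([54.6, 90.7]), 89.7)
205 (array([586.9, 363.6]), array([80.4, 68.2]), 33.3)
[0.58650708 0.36763693 0.02364351] 0.04935875968361098 [-1.05112024 -0.73062378  6.78064871]
```

View pics/s1.png

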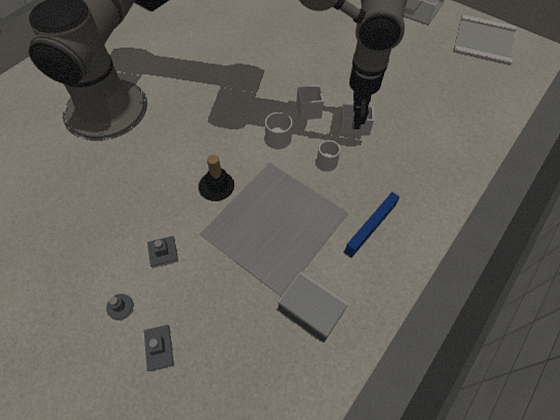

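```bash
python3 -m crank '{"jaw":[40,40,40,40,40,40,40,40,40,40,40,40,40,40,40],"delta_pos":[[0,0,1.5],[0,0,3],[0,0,4.5],[0.2,-1.2,5.5],[0.6,-3,5.5],[1,-4.8,5.5],[1.4,-6.6,5.5],[1.8,-8.4,5.5],[2.1,-10.2,5.5],[2.4,-11.6,5.5],[2.54,-12.1,5.5],[2.54,-12.1,5.5],[2.54,-12.1,5.5],[2.54,-12.1,5.5],[2.54,-12.1,5.5]],"roll":[0,0,0,-0.5,-1.4,-2.2,-3,-3.8,-4.6,-5.2,-5.45,-5.45,-5.45,-5.45,-5.45]}' 50
```

```text
time_s: 5.4
tcp_pos: [0.6497, 0.0668, 0.1611]
tool_rot: [[-1.0, -0.003, 0.003], [-0.003, 1.0, 0.0], [-0.003, 0.0, -1.0]]
contact_force: [-0.8, 0.4, -2.3]
width: 0.049
```

```bash
python3 - <<'E'
from h import *
d=snap('scene','s2.png')
E
```

```text
(no output)
```

View pics/s2.png

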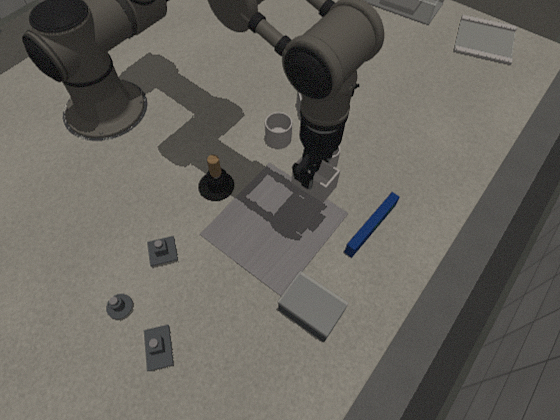

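```bash
python3 -m crank '{"jaw":[40,40,40,40,40,40],"delta_pos":[[0,0,-1.5],[0,0,-3.2],[0,0,-4.7],[0,0,-5.1],[0,0,-5.2],[0,0,-5.2]],"roll":[0,0,0,0,0,0]}' 50
```

```text
time_s: 6.05
tcp_pos: [0.6509, 0.0669, 0.0327]
tool_rot: [[-1.0, -0.003, 0.005], [-0.003, 1.0, 0.0], [-0.005, 0.0, -1.0]]
contact_force: [-0.0, 0.1, -2.2]
width: 0.0497
```

```bash
python3 -m crank '{"jaw":[40,40,40],"delta_pos":[[0,0,-0.1],[0,0,-0.17],[0,0,-0.17]],"roll":[0,0,0]}' 50
```

```text
time_s: 6.35
tcp_pos: [0.6514, 0.0669, 0.0295]
tool_rot: [[-1.0, -0.003, 0.007], [-0.003, 1.0, 0.0], [-0.007, 0.0, -1.0]]
contact_force: [-1.0, -0.2, -2.1]
width: 0.0493
```

```bash
python3 -m crank '{"jaw":[40,40,40],"delta_pos":[[0,0,-0.05],[0,0,-0.08],[0,0,-0.08]],"roll":[0,0,0]}' 50
```

```text
time_s: 6.65
tcp_pos: [0.6516, 0.0669, 0.0278]
tool_rot: [[-1.0, -0.003, 0.008], [-0.003, 1.0, 0.0], [-0.008, 0.0, -1.0]]
contact_force: [0.6, 0.1, -1.6]
width: 0.0491
```

```bash
python3 -m crank '{"jaw":[60,85,85,85,85,85,85,85,85,85],"delta_pos":[[0,0,0],[0,0,0],[0,0,0],[0,0,0],[0,0,0],[0,0,1],[0,0,2.5],[0,0,4.5],[0,0,6],[0,0,6]],"roll":[0,0,0,0,0,0,0,0,0,0]}'
```

```text
time_s: 7.65
tcp_pos: [0.6547, 0.0669, 0.1849]
tool_rot: [[-1.0, -0.003, 0.02], [-0.003, 1.0, 0.0], [-0.02, 0.0, -1.0]]
contact_force: [0.4, -0.4, 0.1]
width: 0.0847
```

```bash
cat > look.py <<'E'
from h import *
import sys
tag=sys.argv[1]
T=pts(snap('top',f't{tag}.png'));S=pts(snap('scene',f's{tag}.png'));np.save('T.npy',T);np.save('S.npy',S)
# args: name:x,y,rad,z0,z1
for a in sys.argv[2:]:
    n,v=a.split(':');x,y,rad,z0,z1=map(float,v.split(','))
    for nm,P in (('T',T),('S',S)):
        Q=cl(P,(x,y),rad,z0,z1)
        print(n,nm,len(Q),*(rect(Q) if len(Q)>4 else ''))
E
python3 look.py 3 job:.652,.067,.055,.054,.072 jsq:.456,.34,.055,.056,.074 jsm:.595,.222,.05,.052,.07
```

```text
job T 48 [628.9  79.9] [32.8 23. ] 0.1
job S 343 [649.8  66.4] [81.3 51.4] 0.5
jsq T 257 [456.  339.4] [60.8 60.4] 45.3
jsq S 53 [428.6 323.6] [15.2 56. ] 29.0
jsm T 68 [596.2 209.2] [53.8 25.7] 1.6
jsm S 71 [608.2 217.6] [50.8 21.7] 74.5
```

View pics/t3.png

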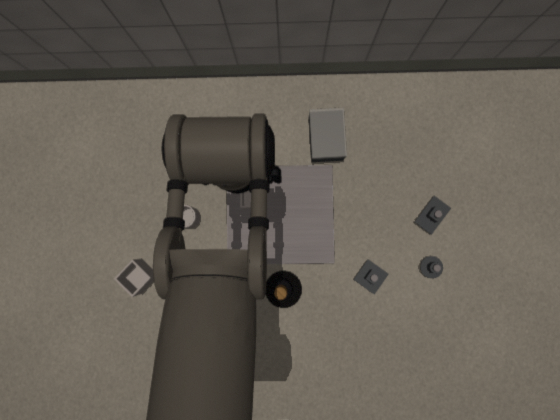

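```bash
python3 - <<'E'
from h import *
o=r.get_obs();print(o['time_s'],o['tcp_pos'],o['tool_rot'][:,2],o['qd'],o['joint_pos'])
E
python3 -m crank '{"jaw":[85,85,85,85],"delta_pos":[[0,0,0],[0,0,0],[0,0,0],[0,0,0]],"roll":[0,0,0,0]}'
```

```text
7.75 [0.65190316 0.06690747 0.17882094] [ 9.75883313e-03  2.77112878e-04 -9.99952343e-01] [ 0.00105066  0.03956862  0.0442086   0.00102482 -0.00394612 -0.00094157] [-1.47755936e-02  6.17738723e-01  1.21508273e+00  4.37321904e-04
  1.29901740e+00 -1.58901144e+00]
time_s: 8.15
tcp_pos: [0.6516, 0.0669, 0.1779]
tool_rot: [[-1.0, -0.003, 0.008], [-0.003, 1.0, 0.0], [-0.008, 0.0, -1.0]]
contact_force: [-0.2, -0.5, -0.1]
width: 0.0852
```

```bash
python3 -m crank '{"jaw":[85,85,85,85,85,85,85,85,85,85,60,45,40,40,40,40],"delta_pos":[[-0.7,1.8,0],[-1.4,3.6,0],[-2.2,5.4,0],[-2.28,6.18,-0.5],[-2.28,6.18,-2],[-2.28,6.18,-3.8],[-2.28,6.18,-5.2],[-2.28,6.18,-6],[-2.28,6.18,-6.15],[-2.28,6.18,-6.15],[-2.28,6.18,-6.15],[-2.28,6.18,-6.15],[-2.28,6.18,-6.15],[-2.28,6.18,-6.15],[-2.28,6.18,-6.15],[-2.28,6.18,-6.15]],"roll":[0,0,0,0,0,0,0,0,0,0,0,0,0,0,0,0]}' 50
```

```text
time_s: 9.75
tcp_pos: [0.5958, 0.2217, 0.0263]
tool_rot: [[-1.0, -0.003, 0.012], [-0.003, 1.0, 0.001], [-0.012, 0.001, -1.0]]
contact_force: [-0.1, 0.2, 6.0]
width: 0.0536
```

```bash
python3 -m crank '{"jaw":[40,40,40,40,40,40,40,40,40,40,40,40,40,40,40,40],"delta_pos":[[0,0,1.5],[0,0,3],[0,0,4.5],[-0.3,-1.2,5.5],[-0.6,-3,5.5],[-1,-4.8,5.5],[-1.4,-6.6,5.5],[-1.8,-8.4,5.5],[-2.1,-10.2,5.3],[-2.23,-11.27,4],[-2.23,-11.27,2.5],[-2.23,-11.27,1.2],[-2.23,-11.27,0.5],[-2.23,-11.27,0.2],[-2.23,-11.27,0.16],[-2.23,-11.27,0.16]],"roll":[0,0,0,0,0,0,0,0,0,0,0,0,0,0,0,0]}' 50
```

```text
time_s: 11.35
tcp_pos: [0.5407, -0.0601, 0.0311]
tool_rot: [[-1.0, -0.003, 0.013], [-0.003, 1.0, 0.001], [-0.013, 0.001, -1.0]]
contact_force: [-0.1, -0.3, -1.8]
width: 0.0536
```

```bash
python3 -m crank '{"jaw":[40,40,40,40],"delta_pos":[[0,0,0],[0,0,0],[0,0,0],[0,0,0]],"roll":[0,0,0,0]}' 50
```

```text
time_s: 11.75
tcp_pos: [0.5407, -0.06, 0.0313]
tool_rot: [[-1.0, -0.003, 0.014], [-0.003, 1.0, 0.001], [-0.014, 0.001, -1.0]]
contact_force: [-0.1, -0.4, -2.4]
width: 0.053
```

```bash
python3 -m crank '{"jaw":[40,40,40,60,85,85,85,85,85,85],"delta_pos":[[0,0,-0.05],[0,0,-0.08],[0,0,-0.08],[0,0,-0.08],[0,0,-0.08],[0,0,-0.08],[0,0,-0.08],[0,0,-0.08],[0,0,-0.08],[0,0,-0.08]],"roll":[0,0,0,0,0,0,0,0,0,0]}'
```

```text
time_s: 12.75
tcp_pos: [0.5407, -0.0601, 0.0293]
tool_rot: [[-1.0, -0.004, 0.014], [-0.004, 1.0, 0.001], [-0.014, 0.001, -1.0]]
contact_force: [0.7, 0.5, 0.6]
width: 0.0854
```

```bash
python3 -m crank '{"jaw":[85,85,85,85,85,85,85,85,85,85,85,85,85,85,85],"delta_pos":[[0,0,0],[0,0,0],[0,0,0],[0,0,0],[0,0,0],[0,0,0],[0,0,0],[0,0,0],[0,0,0],[0,0,0],[0,0,0],[0,0,0],[0,0,0],[0,0,0],[0,0,0]],"roll":[-1,-2,-3.2,-4.5,-5.8,-7.1,-8.4,-9.7,-11,-12.3,-13.6,-14.5,-15,-15,-15]}'
```

```text
time_s: 14.25
tcp_pos: [0.5407, -0.0601, 0.0292]
tool_rot: [[-0.005, 1.0, 0.001], [1.0, 0.005, -0.014], [-0.014, 0.001, -1.0]]
contact_force: [-0.0, 0.4, -0.3]
width: 0.0847
```

```bash
python3 -m crank '{"jaw":[70,60,50,45,45,45,45,45],"delta_pos":[[0,0,0],[0,0,0],[0,0,0],[0,0,0],[0,0,0],[0,0,0],[0,0,0],[0,0,0]],"roll":[0,0,0,0,0,0,0,0]}' 25
```

```text
time_s: 15.05
tcp_pos: [0.5409, -0.0601, 0.0295]
tool_rot: [[-0.005, 1.0, 0.001], [1.0, 0.005, -0.014], [-0.014, 0.001, -1.0]]
contact_force: [-0.4, 1.0, 5.0]
width: 0.0528
```

```bash
python3 -m crank '{"jaw":[60,85,85,85,85,85,85,85,85,85,85,85,85,85,85,85],"delta_pos":[[0,0,0],[0,0,0],[0,0,0],[0,0,0],[0,0,1.5],[0,0,3],[0,0,4.5],[0,0,5.8],[0,1,6],[-1,2.5,6],[-2,4,6],[-3,6,6],[-4,7,6],[-4,7,6],[-4,7,6],[-4,7,6]],"roll":[0,0,0,0,0,0,0,0,0,0,0,0,0,0,0,0]}'
```

```text
time_s: 16.65
tcp_pos: [0.4417, 0.1144, 0.1796]
tool_rot: [[-0.005, 1.0, 0.002], [1.0, 0.005, -0.014], [-0.014, 0.002, -1.0]]
contact_force: [-0.2, 0.3, -0.2]
width: 0.0847
```

```bash
python3 look.py 4 jsm:.541,-.06,.045,.056,.072 jsq:.456,.34,.055,.056,.074 job:.652,.067,.055,.054,.072
```

```text
jsm T 127 [540.9 -60.1] [52.5 50.2] 89.2
jsm S 196 [538.6 -61.4] [53.7 52.1] 1.9
jsq T 188 [456.4 339.5] [61.2 60.6] 45.6
jsq S 225 [454.  338.8] [61.1 64.8] 46.0
job T 212 [652.2  66.8] [49.2 80.1] 89.3
job S 341 [649.6  66.6] [52.3 80.9] 89.8
```

View pics/t4.png

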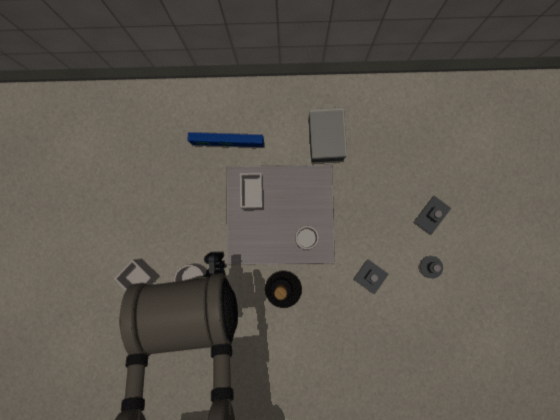

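```bash
python3 -m crank '{"jaw":[85,85,85,85,85,85,85,85,85,85,85,85,85,85,60,45,45,45,45,45],"delta_pos":[[0.1,1.5,0],[0.2,3,0],[0.3,4.5,0],[0.4,6,0],[0.5,7.5,0],[0.58,9,0],[0.58,9,0],[0.58,9,0],[0.58,9,-1.5],[0.58,9,-3.3],[0.58,9,-5],[0.58,9,-6],[0.58,9,-6.15],[0.58,9,-6.15],[0.58,9,-6.15],[0.58,9,-6.15],[0.58,9,-6.15],[0.58,9,-6.15],[0.58,9,-6.15],[0.58,9,-6.15]],"roll":[1,2,3.2,4.4,5.6,6.8,7.55,7.55,7.55,7.55,7.55,7.55,7.55,7.55,7.55,7.55,7.55,7.55,7.55,7.55]}' 50
```

```text
time_s: 18.75
tcp_pos: [0.4575, 0.3395, 0.0277]
tool_rot: [[-0.713, 0.701, 0.014], [0.701, 0.713, -0.007], [-0.015, 0.005, -1.0]]
contact_force: [0.2, -0.9, 7.7]
width: 0.0595
```

```bash
python3 -m crank '{"jaw":[40,40,40,40,40,40,40,40,40,40,40,40,40,40,40,40,40],"delta_pos":[[0,0,1.5],[0,0,3],[0,0,4.5],[0.4,-1,5.5],[1.1,-2.6,5.5],[1.8,-4.2,5.5],[2.5,-5.8,5.5],[3.2,-7.4,5.5],[3.9,-9,5.5],[4.6,-10.6,5.5],[5.3,-12.2,5.5],[6.2,-13.8,5.5],[7.2,-15.2,5.5],[7.7,-15.98,5.5],[7.7,-15.98,5.5],[7.7,-15.98,5.5],[7.7,-15.98,5.5]],"roll":[0,0,0,-0.5,-1.5,-2.5,-3.5,-4.5,-5.5,-6.5,-7.3,-7.58,-7.58,-7.58,-7.58,-7.58,-7.58]}' 50
```

```text
time_s: 20.45
tcp_pos: [0.6493, -0.0589, 0.1652]
tool_rot: [[-0.001, 1.0, 0.004], [1.0, 0.001, -0.015], [-0.015, 0.004, -1.0]]
contact_force: [-0.6, -0.3, -3.4]
width: 0.0593
```

```bash
python3 -m crank '{"jaw":[40,40,40,40,40,40,40,40,40],"delta_pos":[[0,0,-1.5],[0,0,-3.2],[0,0,-4.5],[0,0,-5],[0,0,-5.25],[0,0,-5.33],[0,0,-5.36],[0,0,-5.36],[0,0,-5.36]],"roll":[0,0,0,0,0,0,0,0,0]}' 50
```

```text
time_s: 21.35
tcp_pos: [0.65, -0.059, 0.0325]
tool_rot: [[-0.001, 1.0, 0.006], [1.0, 0.001, -0.015], [-0.015, 0.006, -1.0]]
contact_force: [0.5, -1.0, -3.7]
width: 0.0595
```

Lower the last bit, then release, rise and back off toward the lids.

```bash
python3 -m crank '{"jaw":[40,40,40,40,60,85,85,85,85,85,85,85,85,85,85,85],"delta_pos":[[0,0,-0.06],[0,0,-0.1],[0,0,-0.1],[0,0,-0.1],[0,0,-0.1],[0,0,-0.1],[0,0,-0.1],[0,0,-0.1],[0,0,1.5],[0,0,3.2],[0,0,5],[0,0,6],[0,0,6],[0,0,6],[0,0,6],[0,0,6]],"roll":[0,0,0,0,0,0,0,0,0,0,0,0,0,0,0,0]}' 50
```

```text
time_s: 22.95
tcp_pos: [0.6493, -0.0589, 0.1806]
tool_rot: [[-0.001, 1.0, 0.003], [1.0, 0.001, -0.014], [-0.014, 0.003, -1.0]]
contact_force: [-0.3, -0.5, -0.2]
width: 0.0848
```

```bash
python3 look.py 5 lsq:.447,-.211,.06,.01,.022 lsqc:.447,-.211,.06,.036,.047 lsm:.466,-.355,.05,.01,.022 lsmp:.466,-.355,.05,.049,.06 lob:.590,-.364,.06,.01,.022 lobc:.59,-.364,.06,.036,.047; python3 - <<'E'
from h import *
for n in ('lid_small','lid_square','lid_oblong','mallet'): print(n,[(round(s['score'],2),int(s['point'][0]*560),int(s['point'][1]*420)) for s in r.spot_in('top',n)[:2]])
E
```

```text
lsq T 507 [ 446.3 -212. ] [60.6 60. ] 53.1
lsq S 488 [ 443.8 -212.1] [60.4 61.8] 53.0
lsqc T 94 [ 446.2 -211.6] [26.8 25.8] 52.3
lsqc S 108 [ 444.1 -212.3] [26.6 28.1] 52.1
lsm T 286 [ 466.4 -355.6] [52.4 52.7] 30.1
lsm S 343 [ 464.  -355.9] [51.7 53.3] 48.8
lsmp T 42 [ 466.6 -354.6] [13.7 15.6] 49.7
lsmp S 57 [ 464.3 -356.1] [14.9 15.5] 6.6
lob T 549 [ 590.2 -364. ] [50.7 81.5] 51.5
lob S 823 [ 587.7 -364.2] [51.  81.1] 51.9
lobc T 99 [ 590.  -363.8] [26.7 26.8] 49.5
lobc S 149 [ 588.2 -364.4] [27.1 27.2] 52.5
lid_small [(0.62, 431, 268)]
lid_square [(0.74, 373, 277), (0.41, 429, 210)]
lid_oblong [(0.97, 431, 214)]
mallet []
```

View pics/t5.png

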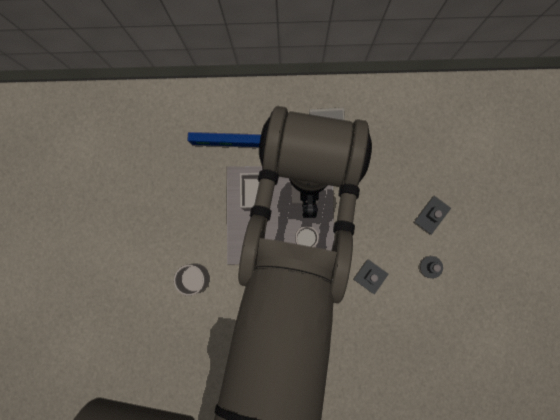

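```bash
python3 -m crank '{"jaw":[50,50,50,50,50,50,50,50,50,50,50,50,50,50,50,50,50,50,50],"delta_pos":[[-0.3,-1.5,0],[-0.6,-3,0],[-0.9,-4.5,0],[-1.2,-6,0],[-1.5,-7.5,0],[-1.8,-9,0],[-2.1,-10.5,0],[-2.37,-12.2,0],[-2.37,-12.2,0],[-2.37,-12.2,-1],[-2.37,-12.2,-2.5],[-2.37,-12.2,-4],[-2.37,-12.2,-5],[-2.37,-12.2,-5.4],[-2.37,-12.2,-5.4],[-2.37,-12.2,-5.4],[-2.37,-12.2,-5.4],[-2.37,-12.2,-5.4],[-2.37,-12.2,-5.4]],"roll":[1,2,3,4,5,6,7,8,8.55,8.55,8.55,8.55,8.55,8.55,8.55,8.55,8.55,8.55,8.55]}' 40
```

```text
time_s: 25.15
tcp_pos: [0.5911, -0.3643, 0.0483]
tool_rot: [[-0.781, 0.624, 0.017], [0.624, 0.781, -0.006], [-0.017, 0.006, -1.0]]
contact_force: [0.3, -0.0, -0.1]
width: 0.0498
```

```bash
python3 -m crank '{"jaw":[50,50,50,50,40,20,20,20,20,20],"delta_pos":[[-0.04,0.02,-0.6],[-0.04,0.02,-1.1],[-0.04,0.02,-1.13],[-0.04,0.02,-1.13],[-0.04,0.02,-1.13],[-0.04,0.02,-1.13],[-0.04,0.02,-1.13],[-0.04,0.02,-1.13],[-0.04,0.02,-1.13],[-0.04,0.02,-1.13]],"roll":[0,0,0,0,0,0,0,0,0,0]}' 40
```

```text
time_s: 26.15
tcp_pos: [0.5904, -0.3641, 0.0206]
tool_rot: [[-0.781, 0.624, 0.018], [0.624, 0.781, -0.007], [-0.018, 0.006, -1.0]]
contact_force: [0.4, -0.1, 3.5]
width: 0.0253
```

```bash
python3 -m crank '{"jaw":[20,20,20,20,20,20,20,20,20,20,20,20,20,20,20,20,20,20],"delta_pos":[[0,0,1.5],[0,0,3],[0,0,4.5],[0.2,1.2,6],[0.4,2.8,6],[0.6,4.4,6],[0.8,6,6],[1,7.6,6],[1.3,9.2,6],[1.6,10.8,6],[1.9,12.4,6],[2.1,14,6],[2.3,15.6,6],[2.46,17,6],[2.46,17.24,6],[2.46,17.24,6],[2.46,17.24,6],[2.46,17.24,6]],"roll":[0,0,0,0,0.8,1.6,2.4,3.2,4,4.8,5.6,6.2,6.44,6.44,6.44,6.44,6.44,6.44]}' 40
```

```text
time_s: 27.95
tcp_pos: [0.6518, 0.0654, 0.1704]
tool_rot: [[-1.0, 0.002, 0.018], [0.002, 1.0, 0.005], [-0.018, 0.005, -1.0]]
contact_force: [-0.2, -0.1, -1.7]
width: 0.0254
```

```bash
python3 -m crank '{"jaw":[20,20],"delta_pos":[[0,0,-1.2],[0,0,-2.4]],"roll":[0,0]}' 40;  python3 -m crank '{"jaw":[20,20,20,20,20],"delta_pos":[[0,0,0],[0,0,0],[0,0,0],[0,0,0],[0,0,0]],"roll":[0,0,0,0,0]}' 40
```

```text
time_s: 28.15
tcp_pos: [0.6526, 0.0636, 0.1109]
tool_rot: [[-1.0, 0.004, 0.02], [0.004, 1.0, 0.005], [-0.02, 0.005, -1.0]]
contact_force: [-1.1, -0.3, -2.2]
width: 0.025
time_s: 28.65
tcp_pos: [0.6532, 0.0636, 0.1123]
tool_rot: [[-1.0, 0.004, 0.023], [0.004, 1.0, 0.005], [-0.023, 0.005, -1.0]]
contact_force: [0.4, 0.3, -1.6]
width: 0.025
```

```bash
python3 -m crank '{"jaw":[20],"delta_pos":[[0,0,2]],"roll":[0]}' 40;  python3 -m crank '{"jaw":[20,20,20,20,20],"delta_pos":[[0,0,0],[0,0,0],[0,0,0],[0,0,0],[0,0,0]],"roll":[0,0,0,0,0]}' 40
```

```text
time_s: 28.75
tcp_pos: [0.6493, 0.0636, 0.1548]
tool_rot: [[-1.0, 0.004, 0.009], [0.004, 1.0, 0.005], [-0.009, 0.005, -1.0]]
contact_force: [1.4, 0.3, -1.1]
width: 0.0246
time_s: 29.25
tcp_pos: [0.6489, 0.0637, 0.154]
tool_rot: [[-1.0, 0.004, 0.007], [0.004, 1.0, 0.005], [-0.007, 0.005, -1.0]]
contact_force: [-0.9, -0.4, -1.1]
width: 0.0252
```

```bash
python3 -m crank '{"jaw":[20,20,20,20,20,20,20],"delta_pos":[[0.12,0.13,-1],[0.12,0.13,-2],[0.12,0.13,-2.5],[0.12,0.13,-2.6],[0.12,0.13,-2.6],[0.12,0.13,-2.6],[0.12,0.13,-2.6]],"roll":[0,0,0,0,0,0,0]}' 40; python3 look.py 6 job:.652,.067,.065,.05,.066 lob:.652,.067,.05,.072,.09
```

```text
time_s: 29.95
tcp_pos: [0.6527, 0.0669, 0.0903]
tool_rot: [[-1.0, 0.004, 0.01], [0.004, 1.0, 0.005], [-0.01, 0.005, -1.0]]
contact_force: [0.1, -0.2, -1.4]
width: 0.025
job T 17 [612.6  73.4] [ 0.5 36.5] 0.2
job S 221 [649.7  65.9] [81.2 51.4] 0.2
lob T 157 [624.5  71.6] [38.9 24.3] 89.6
lob S 367 [650.   66.3] [80.5 51.5] 0.1
```

View pics/s6.png

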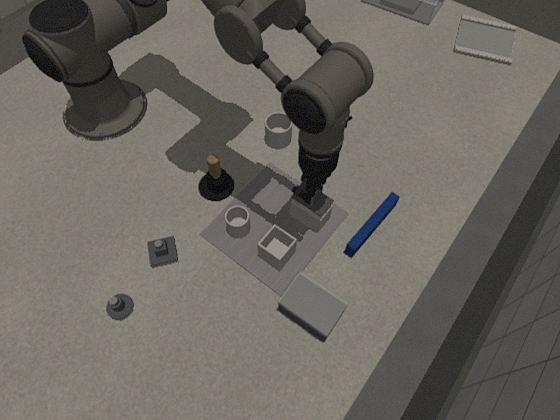

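```bash
python3 -m crank '{"jaw":[20,20,20,20,20,20],"delta_pos":[[-0.01,0,-0.25],[-0.01,0,-0.5],[-0.01,0,-0.7],[-0.01,0,-0.78],[-0.01,0,-0.8],[-0.01,0,-0.8]],"roll":[0,0,0,0,0,0]}' 40
```

```text
time_s: 30.65
tcp_pos: [0.6521, 0.0669, 0.0708]
tool_rot: [[-1.0, 0.004, 0.009], [0.004, 1.0, 0.005], [-0.009, 0.005, -1.0]]
contact_force: [-4.2, 0.1, 6.1]
width: 0.0253
```

Contact at the seated height. I'll press slightly, release, and rise.

```bash
python3 -m crank '{"jaw":[20,20,20,35,50,50,50,50,50,50,50,50,50],"delta_pos":[[0,0,-0.06],[0,0,-0.06],[0,0,-0.06],[0,0,0],[0,0,0],[0,0,0],[0,0,1],[0,0,2],[0,0,4],[0,0,4],[0,0,4],[0,0,4],[0,0,4]],"roll":[0,0,0,0,0,0,0,0,0,0,0,0,0]}' 40; python3 look.py 7 flange:.652,.067,.06,.056,.072 collar:.652,.067,.03,.086,.1 pin:.652,.067,.03,.0985,.115
```

```text
time_s: 31.95
tcp_pos: [0.6513, 0.0669, 0.169]
tool_rot: [[-1.0, 0.004, 0.006], [0.004, 1.0, 0.005], [-0.006, 0.005, -1.0]]
contact_force: [0.4, 0.3, 0.3]
width: 0.0502
flange T 162 [625.9  77.1] [28.4 28.4] 88.7
flange S 608 [649.3  66.6] [52.6 81.9] 89.8
collar T 16 [641.   68.7] [16.   5.1] 85.9
collar S 107 [649.2  67.3] [30.7 26.5] 87.5
pin T 0
pin S 42 [648.4  66.5] [13.  16.5] 34.6
```

View pics/s7.png

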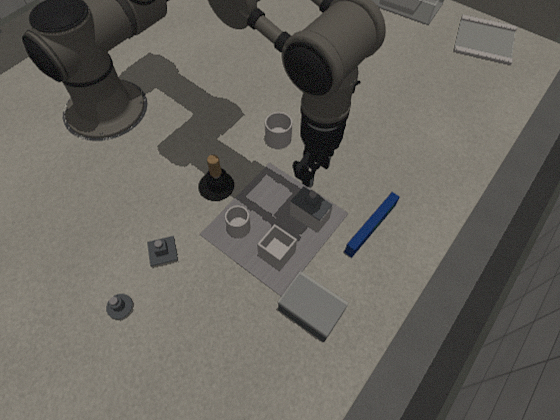

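```bash
python3 - <<'E'
from h import *
T=np.load('T.npy');S=np.load('S.npy')
for P in (T,S):
  for n,c,rad,a,b in (('lsq',(.447,-.211),.06,.01,.022),('lsqc',(.447,-.211),.06,.036,.047),('lsm',(.466,-.355),.05,.01,.022),('jsq',(.65,-.059),.055,.06,.075),('jsm',(.541,-.06),.045,.056,.072),('mallet',(.42,0),.04,.09,.12)):
    Q=cl(P,c,rad,a,b); print(n,len(Q),*(rect(Q) if len(Q)>4 else ''))
Q=cl(S,(.649,.0666),.045,.055,.08);print('flange z plane',np.percentile(Q[:,2],[5,50,95]));
A=np.c_[Q[:,:2]-Q[:,:2].mean(0),np.ones(len(Q))];m=abs(Q[:,2]-np.median(Q[:,2]))<.004;print(np.linalg.lstsq(A[m],Q[m,2],rcond=None)[0])
E
```

```text
lsq 503 [ 446.2 -212. ] [60.7 59.8] 53.3
lsqc 94 [ 446.2 -211.8] [26.9 25.8] 53.0
lsm 287 [ 465.7 -354.9] [51.7 52.1] 85.9
jsq 193 [650.6 -57. ] [59.8 60.5] 89.4
jsm 128 [540.9 -60.1] [52.6 50.2] 89.2
mallet 135 [422.1   1.5] [25.7 26.3] 46.9
lsq 486 [ 443.6 -212.1] [60.5 62.1] 53.3
lsqc 109 [ 443.9 -212.4] [26.7 27.6] 51.9
lsm 342 [ 464.9 -355.8] [52.5 53.9] 33.7
jsq 322 [648.1 -57.6] [60.6 61.5] 0.3
jsm 196 [539.3 -60.8] [52.6 53.1] 11.6
mallet 152 [ 4.2e+02 -2.0e-01] [26. 26.] 81.6
flange z plane [0.05882442 0.06748148 0.07208998]
[-0.00257197  0.00979929  0.06761521]
```

```bash
python3 -m crank '{"jaw":[50,50,50,50,50,50,50,50,50,50,50,50,50,50,50,50,50,50],"delta_pos":[[-1,-1.3,0],[-2,-2.7,0],[-3,-4,0],[-4,-5.4,0],[-5,-6.8,0],[-6,-8.2,0],[-7,-9.6,0],[-8,-10.8,0],[-8.2,-11.15,0],[-8.2,-11.15,-1],[-8.2,-11.15,-2.5],[-8.2,-11.15,-4],[-8.2,-11.15,-5],[-8.2,-11.15,-5.2],[-8.2,-11.15,-5.2],[-8.2,-11.15,-5.2],[-8.2,-11.15,-5.2],[-8.2,-11.15,-5.2]],"roll":[-0.8,-1.6,-2.4,-3.2,-4,-4.8,-5.6,-6.1,-6.1,-6.1,-6.1,-6.1,-6.1,-6.1,-6.1,-6.1,-6.1,-6.1]}' 40
```

```text
time_s: 33.85
tcp_pos: [0.4472, -0.2122, 0.0405]
tool_rot: [[-0.801, 0.599, 0.01], [0.599, 0.801, -0.001], [-0.009, 0.005, -1.0]]
contact_force: [-1.2, 0.7, 0.4]
width: 0.0498
```

```bash
python3 -m crank '{"jaw":[50,50,50,50,40,20,20,20,20,20],"delta_pos":[[-0.03,0.01,-0.5],[-0.03,0.01,-0.78],[-0.03,0.01,-0.8],[-0.03,0.01,-0.8],[-0.03,0.01,-0.8],[-0.03,0.01,-0.8],[-0.03,0.01,-0.8],[-0.03,0.01,-0.8],[-0.03,0.01,-0.8],[-0.03,0.01,-0.8]],"roll":[0,0,0,0,0,0,0,0,0,0]}' 40
```

```text
time_s: 34.85
tcp_pos: [0.4468, -0.2122, 0.021]
tool_rot: [[-0.801, 0.599, 0.011], [0.599, 0.801, -0.002], [-0.01, 0.005, -1.0]]
contact_force: [-0.5, 0.3, 5.9]
width: 0.0251
```

```bash
python3 -m crank '{"jaw":[20,20,20,20,20,20,20,20,20,20,20,20,20,20,20,20,20],"delta_pos":[[0,0,1.5],[0,0,3],[0,0,4.5],[0.5,0.4,5.5],[1.7,1.3,5.5],[2.9,2.2,5.5],[4.1,3.1,5.5],[5.3,4,5.5],[6.5,5,5.5],[7.6,5.9,5.5],[8.14,6.21,5.5],[8.14,6.21,4.5],[8.14,6.21,3.5],[8.14,6.21,3.1],[8.14,6.21,3],[8.14,6.21,3],[8.14,6.21,3]],"roll":[0,0,0,0.4,1.2,2,2.8,3.6,4.4,5.2,6,6.13,6.13,6.13,6.13,6.13,6.13]}' 40; python3 look.py 8 jsq:.6503,-.057,.06,.058,.072 lsq:.6503,-.057,.06,.08,.105
```

```text
time_s: 36.55
tcp_pos: [0.651, -0.0573, 0.0974]
tool_rot: [[-1.0, 0.001, 0.012], [0.001, 1.0, 0.005], [-0.012, 0.005, -1.0]]
contact_force: [0.1, -0.4, -0.8]
width: 0.0251
jsq T 31 [620.9 -57.3] [ 2.1 57.4] 1.5
jsq S 193 [648.3 -58.5] [60.5 60.4] 0.5
lsq T 128 [630.3 -57.5] [59.1 22.3] 85.7
lsq S 343 [650.3 -57.5] [56.1 61.1] 0.2
```

```bash
python3 -m crank '{"jaw":[20,20,20,20,20,20,20],"delta_pos":[[-0.03,0,-0.2],[-0.03,0,-0.45],[-0.03,0,-0.65],[-0.03,0,-0.76],[-0.03,0,-0.83],[-0.03,0,-0.85],[-0.03,0,-0.85]],"roll":[0,0,0,0,0,0,0]}' 40
```

```text
time_s: 37.35
tcp_pos: [0.6499, -0.0572, 0.0771]
tool_rot: [[-1.0, 0.0, 0.012], [0.0, 1.0, 0.005], [-0.012, 0.005, -1.0]]
contact_force: [-3.6, 0.1, 5.8]
width: 0.0254
```

Seated height again; press a little, release, rise, and move off toward the small lid.

```bash
python3 -m crank '{"jaw":[20,20,20,35,50,50,50,50,50,50,50,50,50,50],"delta_pos":[[0,0,-0.06],[0,0,-0.06],[0,0,-0.06],[0,0,0],[0,0,0],[0,0,0],[0,0,1],[0,0,2],[0,0,3.8],[-1,-2,3.8],[-2,-4,3.8],[-2,-4,3.8],[-2,-4,3.8],[-2,-4,3.8]],"roll":[0,0,0,0,0,0,0,0,0,0,0,0,0,0]}' 40; python3 look.py 9 lsqf:.65,-.057,.06,.064,.078 lsqc:.65,-.057,.03,.092,.106 lobf:.652,.067,.06,.060,.073 lsm:.466,-.355,.05,.01,.022 lsmc:.466,-.355,.05,.036,.06 jsm:.541,-.06,.045,.056,.072
```

```text
time_s: 38.75
tcp_pos: [0.6003, -0.1565, 0.1719]
tool_rot: [[-1.0, 0.001, 0.012], [0.001, 1.0, 0.005], [-0.012, 0.005, -1.0]]
contact_force: [0.3, -0.3, -0.1]
width: 0.0502
lsqf T 537 [650.5 -56.7] [59.5 61.1] 89.1
lsqf S 588 [647.6 -57.3] [61.9 62.5] 1.0
lsqc T 103 [649.4 -56.7] [24.6 26.7] 88.8
lsqc S 123 [647.2 -58.1] [26.4 26.8] 0.3
lobf T 621 [651.4  66.3] [48.9 79.6] 89.4
lobf S 585 [649.4  66.6] [81.7 51.9] 0.0
lsm T 169 [ 465.2 -362.7] [37.4 51.9] 85.6
lsm S 340 [ 464.6 -355.6] [52.7 52.7] 87.1
lsmc T 107 [ 466.8 -354.9] [23.  24.7] 0.7
lsmc S 142 [ 466.8 -356.2] [24.1 20.9] 89.4
jsm T 128 [541.  -60.2] [52.8 50.2] 89.0
jsm S 67 [557.7 -55.6] [14.7 44.3] 19.6
```

View pics/s9.png

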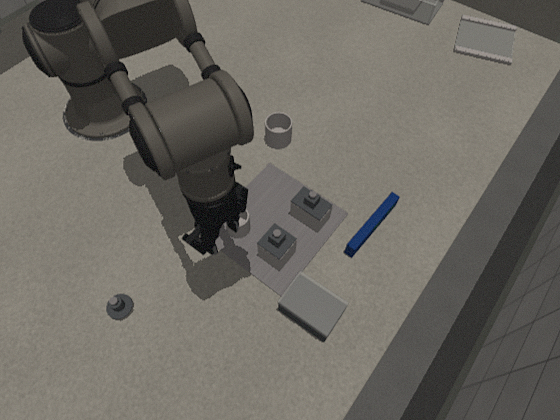

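```bash
python3 -m crank '{"jaw":[50,50,50,50,50,50,50,50,50,50,50,50,50,50],"delta_pos":[[-1,-1.4,0],[-2,-2.9,0],[-3,-4.4,0],[-4,-5.9,0],[-5,-7.4,0],[-5.36,-7.94,-0.5],[-5.36,-7.94,-2],[-5.36,-7.94,-3.6],[-5.36,-7.94,-4.8],[-5.36,-7.94,-5.2],[-5.36,-7.94,-5.2],[-5.36,-7.94,-5.2],[-5.36,-7.94,-5.2],[-5.36,-7.94,-5.2]],"roll":[0,0,0,0,0,0,0,0,0,0,0,0,0,0]}' 40
```

```text
time_s: 40.25
tcp_pos: [0.4673, -0.3548, 0.0434]
tool_rot: [[-1.0, -0.001, 0.014], [-0.001, 1.0, 0.003], [-0.014, 0.003, -1.0]]
contact_force: [-0.0, -0.6, 0.7]
width: 0.0502
```

```bash
python3 -m crank '{"jaw":[50,50,50,50,40,20,20,20,20,20],"delta_pos":[[-0.04,-0.01,-0.6],[-0.04,-0.01,-0.88],[-0.04,-0.01,-0.91],[-0.04,-0.01,-0.91],[-0.04,-0.01,-0.91],[-0.04,-0.01,-0.91],[-0.04,-0.01,-0.91],[-0.04,-0.01,-0.91],[-0.04,-0.01,-0.91],[-0.04,-0.01,-0.91]],"roll":[0,0,0,0,0,0,0,0,0,0]}' 40
```

```text
time_s: 41.25
tcp_pos: [0.4666, -0.3553, 0.0212]
tool_rot: [[-1.0, -0.001, 0.015], [-0.001, 1.0, 0.002], [-0.015, 0.002, -1.0]]
contact_force: [0.1, 0.9, 5.5]
width: 0.0245
```

```bash
python3 -m crank '{"jaw":[20,20,20,20,20,20,20,20,20,20,20,20,20,20,20,20,20],"delta_pos":[[0,0,1.5],[0,0,3],[0,0,4.5],[0.3,1.2,5.5],[0.7,2.8,5.5],[1.1,4.4,5.5],[1.5,6,5.5],[1.9,7.6,5.5],[2.3,9.2,5.5],[2.7,10.8,5.5],[2.97,11.81,5.5],[2.97,11.81,4.5],[2.97,11.81,3.5],[2.97,11.81,3],[2.97,11.81,2.91],[2.97,11.81,2.91],[2.97,11.81,2.91]],"roll":[0,0,0,0,0,0,0,0,0,0,0,0,0,0,0,0,0]}' 40; python3 look.py 10 jsm:.5409,-.06,.05,.056,.069 lsm:.5409,-.06,.05,.077,.1
```

```text
time_s: 42.95
tcp_pos: [0.5416, -0.0605, 0.095]
tool_rot: [[-1.0, -0.001, 0.017], [-0.001, 1.0, 0.002], [-0.017, 0.002, -1.0]]
contact_force: [0.8, -0.1, -1.5]
width: 0.0244
jsm T 0
jsm S 99 [549.  -68.2] [52.8 28.6] 52.8
lsm T 0
lsm S 183 [550.2 -64.9] [53.6 31. ] 69.4
```

```bash
python3 -m crank '{"jaw":[20,20,20,20,20,20,20],"delta_pos":[[-0.03,0.01,-0.2],[-0.03,0.01,-0.45],[-0.03,0.01,-0.65],[-0.03,0.01,-0.8],[-0.03,0.01,-0.87],[-0.03,0.01,-0.9],[-0.03,0.01,-0.9]],"roll":[0,0,0,0,0,0,0]}' 40
```

```text
time_s: 43.75
tcp_pos: [0.5406, -0.0601, 0.0732]
tool_rot: [[-1.0, -0.001, 0.017], [-0.001, 1.0, 0.002], [-0.017, 0.002, -1.0]]
contact_force: [-3.9, 0.6, 6.1]
width: 0.0244
```

```bash
python3 -m crank '{"jaw":[20,20,20,35,50,50,50,50,50,50,50,50,50,50,50,50],"delta_pos":[[0,0,-0.06],[0,0,-0.06],[0,0,-0.06],[0,0,0],[0,0,0],[0,0,0],[0,0,1],[0,0,2],[0,0,3.8],[0,-2,3.8],[0,-4,3.8],[0,-6,3.8],[0,-8,3.8],[0,-8,3.8],[0,-8,3.8],[0,-8,3.8]],"roll":[0,0,0,0,0,0,0,0,0,0,0,0,0,0,0,0]}' 40; python3 -m crank '{"jaw":[50],"delta_pos":[[0,0,2]],"roll":[0]}' 40;  python3 -m crank '{"jaw":[50,50,50,50],"delta_pos":[[0,0,0],[0,0,0],[0,0,0],[0,0,0]],"roll":[0,0,0,0]}' 40; python3 look.py 11 lsqf:.65,-.057,.06,.064,.078 lsqc:.65,-.057,.03,.092,.106  lobf:.652,.067,.06,.060,.073 lobc:.652,.067,.03,.086,.098 lsmf:.541,-.06,.045,.061,.077 lsmc:.541,-.06,.03,.088,.1 mh:.42,0,.04,.09,.12
```

```text
time_s: 45.35
tcp_pos: [0.5405, -0.259, 0.1679]
tool_rot: [[-1.0, -0.002, 0.016], [-0.002, 1.0, 0.003], [-0.016, 0.003, -1.0]]
contact_force: [-0.9, 0.2, 0.7]
width: 0.0498
time_s: 45.45
tcp_pos: [0.5376, -0.2556, 0.2117]
tool_rot: [[-1.0, -0.003, 0.004], [-0.003, 1.0, 0.011], [-0.004, 0.011, -1.0]]
contact_force: [0.4, -0.8, -0.1]
width: 0.0503
time_s: 45.85
tcp_pos: [0.5375, -0.2547, 0.2109]
tool_rot: [[-1.0, -0.004, 0.002], [-0.004, 1.0, 0.012], [-0.002, 0.012, -1.0]]
contact_force: [-0.1, -0.1, -0.3]
width: 0.05
lsqf T 533 [650.6 -56.6] [59.6 61. ] 88.9
lsqf S 596 [647.2 -57.7] [61.9 61.3] 0.2
lsqc T 104 [649.7 -56.7] [24.7 26.9] 89.2
lsqc S 122 [647.  -57.6] [27.1 26.7] 0.0
lobf T 619 [651.4  66.4] [49.1 79.8] 89.3
lobf S 582 [649.4  66.5] [81.5 53.1] 0.1
lobc T 104 [651.1  66.2] [24.9 25.5] 89.8
lobc S 111 [649.4  66.3] [27.3 26.3] 87.2
lsmf T 336 [539.7 -60. ] [52.4 52.1] 89.1
lsmf S 308 [539.6 -61.5] [52.9 51.1] 50.9
lsmc T 63 [540.4 -59.9] [22.3 22.1] 89.0
lsmc S 71 [540.6 -62.7] [23.9 21.5] 37.1
mh T 137 [422.    1.4] [25.8 26.5] 47.3
mh S 153 [420.2   0. ] [26.  26.2] 79.9
```

View pics/t11.png

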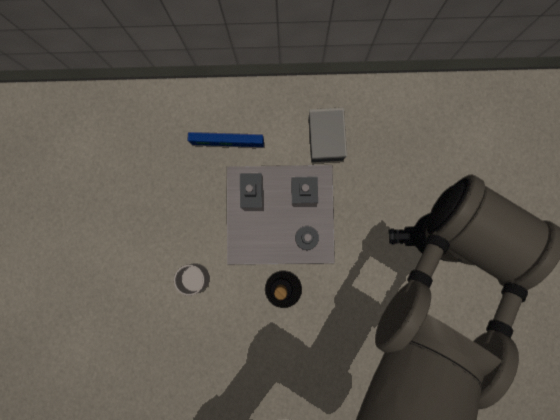

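View pics/s11.png

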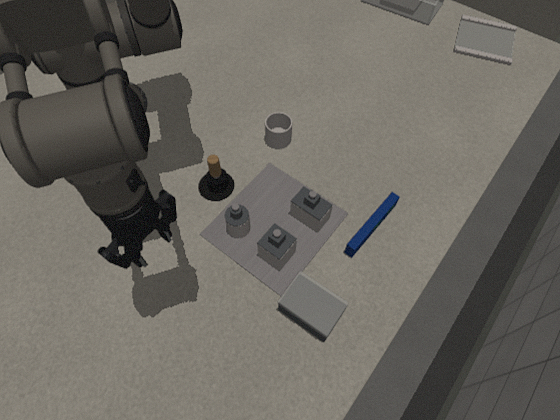

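```bash
python3 - <<'E'
from h import *
T=np.load('T.npy')
for n,c,f,h in (('sq',(.6503,-.0568),.072,.110),('ob',(.6517,.0664),.066,.104),('sm',(.5405,-.060),.068,.106)):
    Q=cl(T,c,.024,f-.006,f+.006);A=np.c_[Q[:,:2]-Q[:,:2].mean(0),np.ones(len(Q))]
    print(n,'flange exp',f,np.linalg.lstsq(A,Q[:,2],rcond=None)[0].round(4),'pin exp top',h,np.median(cl(T,c,.006,h-.02,h+.01)[:,2]).round(4),rect(cl(T,c,.015,h-.008,h+.01)))
im=cv2.imread('pics/t11.png');g=im.max(2)
m=(g<38)&(np.hypot(T[...,0]-.425,T[...,1])<.065)&(T[...,2]<.012)
Q=T[m];print(len(Q),Q.min(0),Q.max(0)); print(cv2.minEnclosingCircle((Q[:,:2]*1000).astype(np.float32)),rect(Q))
E
```

```text
sq flange exp 0.072 [0.0007 0.0075 0.0722] pin exp top 0.11 0.1084 (array([649.4, -57.4]), array([13.4, 20. ]), 89.3)
ob flange exp 0.066 [-0.0086  0.0066  0.0663] pin exp top 0.104 0.1032 (array([650.6,  65.6]), array([15.2, 13.5]), 86.5)
sm flange exp 0.068 [-0.0049 -0.0018  0.068 ] pin exp top 0.106 0.1047 (array([540.3, -59.5]), array([13.2, 13.2]), 89.1)
605 [ 0.37551827 -0.04450135 -0.0022618 ] [0.46093836 0.0375449  0.01042049]
((418.1673889160156, -3.293248176574707), 43.02703094482422) (array([418.2,  -3.4]), array([82. , 85.4]), 89.6)
```

```bash
python3 -m crank '{"jaw":[60,60,60,60,60,60,60,60,60,60,60,60,60,60],"delta_pos":[[-0.7,1.6,0],[-1.4,3.2,0],[-2.1,4.8,0],[-2.8,6.4,0],[-3.5,8,0],[-4.2,9.6,0],[-4.62,10.24,0],[-4.62,10.24,-1],[-4.62,10.24,-2],[-4.62,10.24,-3],[-4.62,10.24,-3.2],[-4.62,10.24,-3.2],[-4.62,10.24,-3.2],[-4.62,10.24,-3.2]],"roll":[0,0,0,0,0,0,0,0,0,0,0,0,0,0]}' 40; python3 -c "
from h import *
snap('scene','s12.png')"
```

```text
time_s: 47.35
tcp_pos: [0.4228, 0.0006, 0.1321]
tool_rot: [[-1.0, -0.003, 0.005], [-0.003, 1.0, 0.011], [-0.005, 0.011, -1.0]]
contact_force: [0.0, 0.1, -0.3]
width: 0.0598
```

View pics/s12.png

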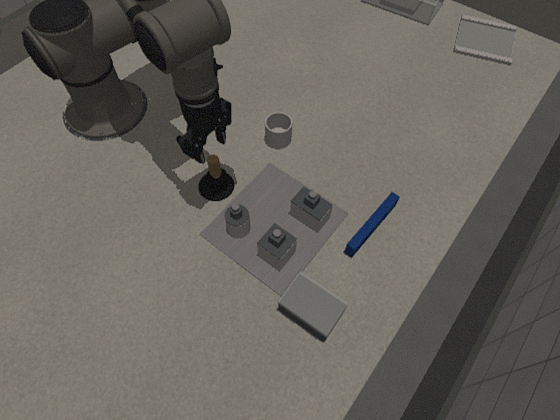

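```bash
python3 -m crank '{"jaw":[60,60,60,60,60,60,40,25,20,20,20,20],"delta_pos":[[-0.03,0.03,-0.8],[-0.03,0.03,-1.6],[-0.03,0.03,-2.3],[-0.03,0.03,-2.6],[-0.03,0.03,-2.68],[-0.03,0.03,-2.68],[-0.03,0.03,-2.68],[-0.03,0.03,-2.68],[-0.03,0.03,-2.68],[-0.03,0.03,-2.68],[-0.03,0.03,-2.68],[-0.03,0.03,-2.68]],"roll":[0,0,0,0,0,0,0,0,0,0,0,0]}' 100
```

```text
time_s: 48.6
tcp_pos: [0.4225, 0.0013, 0.066]
tool_rot: [[-1.0, -0.004, 0.007], [-0.004, 1.0, 0.011], [-0.007, 0.011, -1.0]]
contact_force: [-2.5, 0.6, 7.3]
width: 0.0262
```

```bash
python3 -m crank '{"jaw":[20,20,20,20,20,20,20,20,20,20,20,20,20],"delta_pos":[[0,0,1.5],[0,0,3],[0,0,4.5],[0.5,-0.2,5.2],[1.6,-0.8,5.2],[2.7,-1.4,5.2],[3.8,-2,5.2],[4.72,-2.45,5.2],[4.72,-2.45,5.2],[4.72,-2.45,5.2],[4.72,-2.45,5.2],[4.72,-2.45,5.2],[4.72,-2.45,5.2]],"roll":[0,0,0,0,0,0,0,0,0,0,0,0,0]}' 100; python3 look.py 13 head:.5405,-.06,.04,.165,.186; python3 - <<'E'
from h import *
S=np.load('S.npy')
for a,b in ((.12,.15),(.15,.17),(.17,.185)):
    Q=cl(S,(.5405,-.06),.04,a,b); print(a,len(Q),Q.mean(0),rect(Q) if len(Q)>4 else '')
E
```

```text
time_s: 49.9
tcp_pos: [0.54, -0.0596, 0.1962]
tool_rot: [[-1.0, -0.004, 0.007], [-0.004, 1.0, 0.011], [-0.007, 0.011, -1.0]]
contact_force: [0.3, -0.7, -4.3]
width: 0.0261
head T 0
head S 319 [543.5 -62.9] [51.5 38.6] 67.4
0.12 77 [ 0.55278198 -0.07321822  0.14379896] (array([549.2, -72.9]), array([48.5, 18.6]), 43.2)
0.15 133 [ 0.55178886 -0.07345089  0.16026079] (array([548.1, -70. ]), array([50.9, 22.3]), 47.5)
0.17 284 [ 0.54548751 -0.06506851  0.17463339] (array([543.5, -62.8]), array([51.2, 38.6]), 67.4)
```

View pics/s13.png

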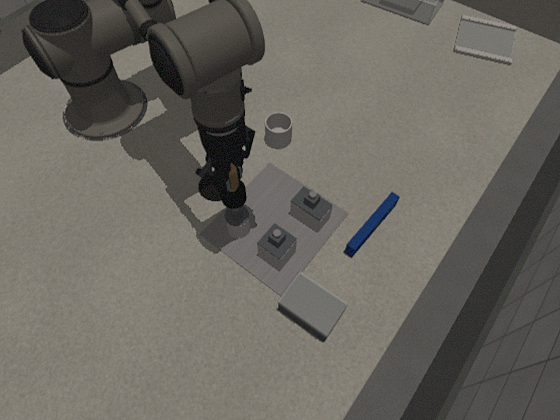

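```bash
python3 -m crank '{"jaw":[20,20,20,20,20],"delta_pos":[[0,0,-1.32],[0,0,0],[0,0,0.2],[0,0,0.2],[0,0,0.2]],"roll":[0,0,0,0,0]}' 100; python3 - <<'E'
from h import *
o=r.get_obs();print(o['tcp_pos'],o['contact_force'],o['wrist_torque'])
E
```

```text
time_s: 50.5
tcp_pos: [0.5402, -0.0597, 0.2011]
tool_rot: [[-1.0, -0.004, 0.007], [-0.004, 1.0, 0.011], [-0.007, 0.011, -1.0]]
contact_force: [0.6, 0.2, -4.2]
width: 0.026
[ 0.54019518 -0.05972462  0.20111092] [ 0.56034993  0.16347255 -4.21196977] [-0.04201208  0.02913152 -0.05332459]
```

```bash
python3 -m crank '{"jaw":[20],"delta_pos":[[0,0,-1.62]],"roll":[0]}' 100; python3 -m crank '{"jaw":[20,20,20,20],"delta_pos":[[0,0,1.5],[0,0,1.5],[0,0,1.5],[0,0,1.5]],"roll":[0,0,0,0]}' 100
```

```text
time_s: 50.6
tcp_pos: [0.5436, -0.0606, 0.1645]
tool_rot: [[-1.0, -0.004, 0.019], [-0.004, 1.0, 0.008], [-0.019, 0.008, -1.0]]
contact_force: [1.3, -0.9, -4.4]
width: 0.0261
time_s: 51.0
tcp_pos: [0.5433, -0.0604, 0.2015]
tool_rot: [[-1.0, -0.004, 0.018], [-0.004, 1.0, 0.008], [-0.018, 0.008, -1.0]]
contact_force: [0.1, 0.0, -4.0]
width: 0.0261
```

```bash
python3 -m crank '{"jaw":[20],"delta_pos":[[0,0,1.6]],"roll":[0]}' 100; python3 -m crank '{"jaw":[20,20,20,20],"delta_pos":[[0,0,0],[0,0,0],[0,0,0],[0,0,0]],"roll":[0,0,0,0]}' 100
```

```text
time_s: 51.1
tcp_pos: [0.54, -0.0597, 0.2363]
tool_rot: [[-1.0, -0.004, 0.006], [-0.004, 1.0, 0.011], [-0.006, 0.011, -1.0]]
contact_force: [1.3, 0.0, -4.0]
width: 0.026
time_s: 51.5
tcp_pos: [0.5394, -0.0595, 0.2351]
tool_rot: [[-1.0, -0.004, 0.004], [-0.004, 1.0, 0.012], [-0.004, 0.012, -1.0]]
contact_force: [0.4, -0.1, -4.0]
width: 0.026
```

```bash
python3 - <<'E'
from h import *
S=pts(snap('scene','s14.png'))
for n,c in (('sm',(.5385,-.061)),('sq',(.648,-.0575)),('ob',(.6493,.0665))):
    Q=cl(S,c,.009,.09,.118); print(n,len(Q),np.median(Q[:,2]) if len(Q) else '', Q[:,2].max() if len(Q) else '')
E
```

```text
sm 49 0.09757578298256453 0.10051530389870755
sq 71 0.10951307058793702 0.11371663442448965
ob 62 0.10425057905787133 0.1088517295926743
```

```bash
python3 -m crank '{"jaw":[20,20,20,20,20,20,20,20,20],"delta_pos":[[0.04,0,-0.8],[0.04,0,-1.6],[0.04,0,-1.6],[0.04,0,-1.6],[0.04,0,-3],[0.04,0,-1.6],[0.04,0,-0.5],[0.04,0,-0.5],[0.04,0,-0.5]],"roll":[0,0,0,0,0,0,0,0,0]}' 100; python3 - <<'E'
from h import *
S=pts(snap('scene','s15.png'))
for n,c in (('sm',(.5385,-.061)),('smc',(.5385,-.061))):
    Q=cl(S,c,.009,.09,.118); print(n,len(Q),np.median(Q[:,2]) if len(Q) else '', Q[:,2].max() if len(Q) else '')
    Q=cl(S,(.5385,-.061),.013,.085,.096); print(np.percentile(Q[:,2],[10,50,90]))
E
```

```text
time_s: 52.45
tcp_pos: [0.541, -0.0597, 0.2237]
tool_rot: [[-1.0, -0.004, 0.006], [-0.004, 1.0, 0.011], [-0.006, 0.011, -1.0]]
contact_force: [0.2, 0.9, -5.4]
width: 0.0256
sm 50 0.09758042904363728 0.10046383482557564
[0.08919714 0.09439599 0.09580058]
smc 50 0.09758042904363728 0.10046383482557564
[0.08919714 0.09439599 0.09580058]
```

```bash
python3 -m crank '{"jaw":[20,20,20,20,20,20,20,20,20,20,20,20,20,20],"delta_pos":[[1,0.03,0],[2.2,0.05,0],[3.4,0.08,0],[4.36,0.11,0],[4.36,0.11,-0.5],[4.36,0.11,-0.95],[4.36,0.11,-0.95],[4.36,0.11,-0.95],[4.36,0.11,-2.35],[4.36,0.11,-1],[4.36,0.11,0.3],[4.36,0.11,0.3],[4.36,0.11,0.3],[4.36,0.11,0.3]],"roll":[0,0,0,0,0,0,0,0,0,0,0,0,0,0]}' 100; cat > pin.py <<'E'
from h import *
import sys
S=pts(snap('scene',sys.argv[1])); T=pts(snap('top','t_'+sys.argv[1]))
for n,c,home in (('sm',(.5405,-.06),.096),('sq',(.6502,-.0568),.100),('ob',(.6517,.0664),.094)):
    for nm,P,b in (('T',T,(0,0)),('S',S,(-.0022,-.0005))):
        Q=cl(P,(c[0]+b[0],c[1]+b[1]),.006,home-.004,home+.014); C=cl(P,(c[0]+b[0],c[1]+b[1]),.013,home-.005,home+.001)
        print(n,nm,len(Q),'above home mm',(np.median(Q[:,2])*1000-home*1000).round(1) if len(Q) else '')
E
python3 pin.py s16.png
```

```text
time_s: 53.9
tcp_pos: [0.6484, -0.0567, 0.2289]
tool_rot: [[-1.0, -0.004, 0.002], [-0.004, 1.0, 0.012], [-0.002, 0.012, -1.0]]
contact_force: [-0.3, 0.3, -4.5]
width: 0.026
sm T 22 above home mm -0.4
sm S 19 above home mm 1.2
sq T 0 above home mm 
sq S 24 above home mm 2.6
ob T 23 above home mm 9.5
ob S 29 above home mm 10.2
```

```bash
python3 -m crank '{"jaw":[20,20,20,20,20,20,20,20,20],"delta_pos":[[0.06,0,-0.8],[0.06,0,-1.4],[0.06,0,-1.4],[0.06,0,-1.4],[0.06,0,-2.68],[0.06,0,-1.4],[0.06,0,0],[0.06,0,0],[0.06,0,0]],"roll":[0,0,0,0,0,0,0,0,0]}' 100; python3 pin.py s17.png
```

```text
time_s: 54.9
tcp_pos: [0.6505, -0.0567, 0.2299]
tool_rot: [[-1.0, -0.004, 0.004], [-0.004, 1.0, 0.011], [-0.004, 0.011, -1.0]]
contact_force: [-0.2, 0.2, -4.6]
width: 0.0257
sm T 21 above home mm 0.0
sm S 22 above home mm 1.7
sq T 0 above home mm 
sq S 24 above home mm 0.8
ob T 23 above home mm 9.5
ob S 28 above home mm 9.8
```

```bash
python3 -m crank '{"jaw":[20,20,20,20,20,20,20,20,20,20,20,20,20,20],"delta_pos":[[0.03,1.3,0],[0.03,2.6,0],[0.03,3.9,0],[0.03,4.92,0],[0.03,4.92,-0.8],[0.03,4.92,-1.4],[0.03,4.92,-1.4],[0.03,4.92,-1.4],[0.03,4.92,-2.88],[0.03,4.92,-1.4],[0.03,4.92,0],[0.03,4.92,0],[0.03,4.92,0],[0.03,4.92,0]],"roll":[0,0,0,0,0,0,0,0,0,0,0,0,0,0]}' 100; python3 pin.py s18.png
```

```text
time_s: 56.4
tcp_pos: [0.6494, 0.0663, 0.2261]
tool_rot: [[-1.0, -0.004, -0.003], [-0.004, 1.0, 0.013], [0.003, 0.013, -1.0]]
contact_force: [0.4, -0.1, -4.5]
width: 0.0262
sm T 21 above home mm 0.1
sm S 21 above home mm 2.2
sq T 24 above home mm 0.3
sq S 25 above home mm 1.1
ob T 0 above home mm 
ob S 20 above home mm 1.9
```

```bash
python3 -m crank '{"jaw":[20,20,20,20,20,20,20,20,20,20],"delta_pos":[[0.07,0,-0.8],[0.07,0,-1.5],[0.07,0,-1.5],[0.07,0,-1.5],[0.07,0,-2.82],[0.07,0,-1.5],[0.07,0,0],[0.07,0,0],[0.07,0,0],[0.07,0,0]],"roll":[0,0,0,0,0,0,0,0,0,0]}' 100; python3 pin.py s19.png
```

```text
time_s: 57.5
tcp_pos: [0.6505, 0.0664, 0.2247]
tool_rot: [[-1.0, -0.004, -0.006], [-0.004, 1.0, 0.013], [0.006, 0.013, -1.0]]
contact_force: [1.2, -0.4, -4.7]
width: 0.0254
sm T 22 above home mm 0.3
sm S 21 above home mm 1.7
sq T 21 above home mm 0.4
sq S 26 above home mm 1.9
ob T 0 above home mm 
ob S 21 above home mm 1.0
```

```bash
python3 -m crank '{"jaw":[20,20,20,20,20,20,20,20,20,20,20,20,20,20],"delta_pos":[[0,-1.3,0],[0,-2.6,0],[0,-3.9,0],[0,-4.94,0],[0,-4.94,-0.6],[0,-4.94,-1.23],[0,-4.94,-1.23],[0,-4.94,-1.23],[0,-4.94,-2.54],[0,-4.94,-1.23],[0,-4.94,0],[0,-4.94,0],[0,-4.94,0],[0,-4.94,0]],"roll":[0,0,0,0,0,0,0,0,0,0,0,0,0,0]}' 100; python3 pin.py s20.png
```

```text
time_s: 59.0
tcp_pos: [0.6497, -0.0568, 0.2228]
tool_rot: [[-1.0, -0.004, -0.009], [-0.004, 1.0, 0.013], [0.009, 0.013, -1.0]]
contact_force: [-0.3, 0.2, -2.8]
width: 0.0261
sm T 21 above home mm -0.6
sm S 20 above home mm 1.6
sq T 0 above home mm 
sq S 22 above home mm 1.2
ob T 22 above home mm 0.4
ob S 19 above home mm 1.9
```

```bash
python3 -m crank '{"jaw":[20,20,20,20,20,20,20,20,20,20,20,20,20,20,20,20],"delta_pos":[[-1.2,-0.05,0],[-2.4,-0.1,0],[-3.6,-0.13,0],[-4.37,-0.13,0],[-4.37,-0.13,-0.6],[-4.37,-0.13,-1.3],[-4.37,-0.13,-1.3],[-4.37,-0.13,-1.3],[-4.37,-0.13,-2.62],[-4.37,-0.13,-1.3],[-4.37,-0.13,0],[-4.37,-0.13,0],[-4.37,-0.13,0],[-4.37,-0.13,0],[-4.37,-0.13,0],[-4.37,-0.13,0]],"roll":[0,0,0,0,0,0,0,0,0,0,0,0,0,0,0,0]}' 100; python3 pin.py s21.png
```

```text
time_s: 60.7
tcp_pos: [0.5401, -0.06, 0.2215]
tool_rot: [[-1.0, -0.004, -0.012], [-0.004, 1.0, 0.014], [0.012, 0.014, -1.0]]
contact_force: [0.6, -0.4, -4.5]
width: 0.026
sm T 0 above home mm 
sm S 21 above home mm 1.5
sq T 5 above home mm -0.4
sq S 26 above home mm 1.7
ob T 22 above home mm -0.7
ob S 19 above home mm 1.9
```

View pics/s21.png

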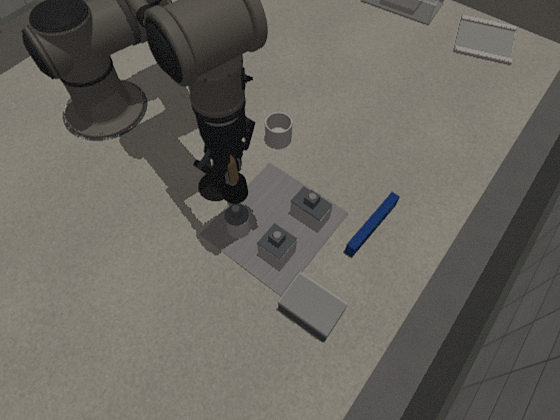

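```bash
python3 -m crank '{"jaw":[20,20,20,20,20,20,20,20],"delta_pos":[[-1.2,0.6,0],[-2.4,1.2,0],[-3.6,1.8,0],[-4.8,2.32,0],[-4.8,2.32,0],[-4.8,2.32,0],[-4.8,2.32,0],[-4.8,2.32,0]],"roll":[0,0,0,0,0,0,0,0]}' 100; python3 -m crank '{"jaw":[20],"delta_pos":[[0,0,-1.9]],"roll":[0]}' 100;python3 -m crank '{"jaw":[20,20,20,20],"delta_pos":[[0,0,0],[0,0,0],[0,0,0],[0,0,0]],"roll":[0,0,0,0]}' 100
```

```text
time_s: 61.6
tcp_pos: [0.4211, -0.0025, 0.2218]
tool_rot: [[-1.0, -0.003, -0.011], [-0.003, 1.0, 0.013], [0.011, 0.013, -1.0]]
contact_force: [-0.2, 0.3, -3.7]
width: 0.0261
time_s: 61.7
tcp_pos: [0.4262, -0.0037, 0.1781]
tool_rot: [[-1.0, -0.003, 0.002], [-0.003, 1.0, 0.011], [-0.003, 0.011, -1.0]]
contact_force: [2.1, -0.3, -5.1]
width: 0.0258
time_s: 62.1
tcp_pos: [0.4272, -0.0039, 0.1795]
tool_rot: [[-1.0, -0.003, 0.005], [-0.003, 1.0, 0.01], [-0.005, 0.01, -1.0]]
contact_force: [-0.1, -0.1, -4.5]
width: 0.0261
```

```bash
python3 -m crank '{"jaw":[20,20,20,20,20,20,20,20,20,20],"delta_pos":[[-0.29,0.05,-1.2],[-0.29,0.05,-2.4],[-0.29,0.05,-3.4],[-0.29,0.05,-4],[-0.29,0.05,-4.3],[-0.29,0.05,-4.42],[-0.29,0.05,-4.46],[-0.29,0.05,-4.46],[-0.29,0.05,-4.46],[-0.29,0.05,-4.46]],"roll":[0,0,0,0,0,0,0,0,0,0]}' 100
```

```text
time_s: 63.1
tcp_pos: [0.4203, -0.0027, 0.0685]
tool_rot: [[-1.0, -0.003, 0.006], [-0.003, 1.0, 0.01], [-0.006, 0.01, -1.0]]
contact_force: [0.3, 0.3, -3.8]
width: 0.0259
```

```bash
python3 -m crank '{"jaw":[20,20,20,20],"delta_pos":[[0,0,-0.06],[0,0,-0.1],[0,0,-0.12],[0,0,-0.12]],"roll":[0,0,0,0]}' 100
```

```text
time_s: 63.5
tcp_pos: [0.4212, -0.0028, 0.0667]
tool_rot: [[-1.0, -0.003, 0.009], [-0.003, 1.0, 0.01], [-0.009, 0.01, -1.0]]
contact_force: [-1.1, 0.9, 11.3]
width: 0.0258
```

Contact with the mat; release and rise.

```bash
python3 -m crank '{"jaw":[32,45,60,60,60,60,60,60,60,60,60,60,60,60,60,60],"delta_pos":[[0,0,0.02],[0,0,0.02],[0,0,0.02],[0,0,0.02],[0,0,0.8],[0,0,1.6],[0,0,3],[0,0,4.5],[0,0,5.5],[-1,-2,5.5],[-2,-4,5.5],[-2,-6,5.5],[-2,-8,5.5],[-2,-8,5.5],[-2,-8,5.5],[-2,-8,5.5]],"roll":[0,0,0,0,0,0,0,0,0,0,0,0,0,0,0,0]}'; python3 pin.py s22.png; python3 - <<'E'
from h import *
T=pts(snap('top','t23.png'));S=pts(snap('scene','s23.png'))
for P in (T,S):
    print(rect(cl(P,(.42,-.002),.04,.095,.125)),np.median(cl(P,(.42,-.002),.01,.08,.125)[:,2]))
for n,c,f in (('sq',(.6503,-.0568),.072),('ob',(.6517,.0664),.066),('sm',(.5405,-.060),.068)):
    Q=cl(T,c,.024,f-.006,f+.006);A=np.c_[Q[:,:2]-Q[:,:2].mean(0),np.ones(len(Q))]
    print(n,f,np.linalg.lstsq(A,Q[:,2],rcond=None)[0].round(4))
E
```

```text
time_s: 65.1
tcp_pos: [0.371, -0.2017, 0.2038]
tool_rot: [[-1.0, -0.003, 0.008], [-0.003, 1.0, 0.011], [-0.008, 0.011, -1.0]]
contact_force: [-0.2, 0.5, -0.0]
width: 0.0602
sm T 19 above home mm -0.3
sm S 21 above home mm 1.6
sq T 23 above home mm 0.7
sq S 23 above home mm 1.7
ob T 21 above home mm -1.3
ob S 21 above home mm 2.3
(array([429.1,  -2.8]), array([26. , 25.9]), 88.3) 0.10891687978721354
(array([427. ,  -2.7]), array([26. , 27.7]), 2.0) 0.11092512391931975
sq 0.072 [0.0162 0.004  0.0722]
ob 0.066 [-0.0161 -0.0113  0.0658]
sm 0.068 [-0.0096 -0.0055  0.0679]
```

View pics/t23.png

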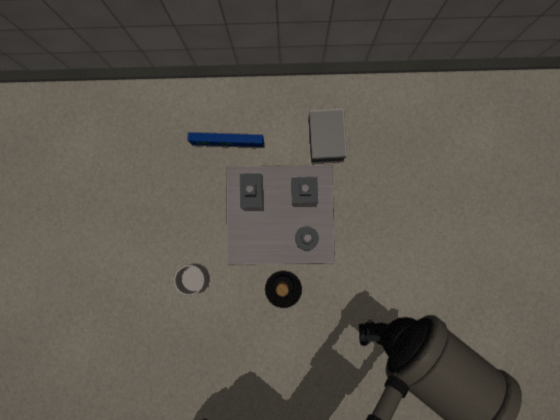

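View pics/s23.png

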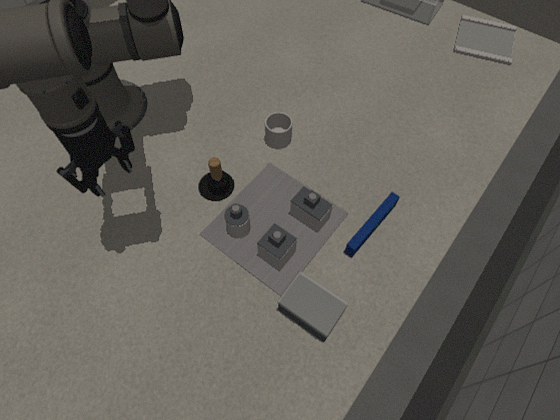

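```bash
python3 - <<'E'
from h import *
for cam in ('top','scene'):
    P=pts(r.get_image(cam))
    for _ in range(5): P2=pts(r.get_image(cam)); P=np.concatenate([P,P2]) 
    print(cam)
    for a,b in ((.100,.112),(.08,.098),(.055,.075),(.037,.048)):
        Q=cl(P,(.426,-.003),.04,a,b); print(a,len(Q),rect(Q) if len(Q)>4 else '')
    for n,c,f,rad in (('sq',(.6503,-.0568),.072,.028),('ob',(.6517,.0664),.066,.023),('sm',(.5405,-.060),.068,.024)):
        b=(0,0,0) if cam=='top' else (-.0022,-.0005,.0015)
        Q=cl(P,(c[0]+b[0],c[1]+b[1]),.006,f+.022,f+.04); F=cl(P,(c[0]+b[0],c[1]+b[1]),rad,f-.004,f+.005)
        C=cl(P,(c[0]+b[0],c[1]+b[1]),.0125,f+.022,f+.029)
        A=np.c_[F[:,:2]-F[:,:2].mean(0),np.ones(len(F))]
        print(n,'pin-flange (home 28)',1000*(np.mean(Q[:,2])-np.median(F[:,2])),'slope',np.linalg.lstsq(A,F[:,2],rcond=None)[0].round(4))
E
```

```text
top
0.1 768 (array([429.2,  -2.8]), array([26. , 26.1]), 89.1)
0.08 62 (array([438.9,  -5.9]), array([23.4,  6.5]), 70.8)
0.055 53 (array([438.5,  -4.1]), array([25. ,  8.4]), 81.3)
0.037 1438 (array([429.2,  -2.9]), array([48.8, 50.8]), 89.0)
sq pin-flange (home 28) 28.119251821498352 slope [0.0024 0.0008 0.0721]
ob pin-flange (home 28) 28.163232107529996 slope [-0.0013  0.0015  0.0661]
sm pin-flange (home 28) 27.85011882977714 slope [-0.0025 -0.0007  0.0681]
scene
0.1 649 (array([427.3,  -3.2]), array([27.1, 27.7]), 38.5)
0.08 348 (array([431.8,  -8.6]), array([28. , 14.9]), 44.3)
0.055 294 (array([433.,  -9.]), array([27. , 14.6]), 47.5)
0.037 1342 (array([429.3,  -5.4]), array([50.2, 46.5]), 54.2)
sq pin-flange (home 28) 27.92543142725555 slope [-0.0016  0.0031  0.0737]
ob pin-flange (home 28) 27.717000990051282 slope [-0.003   0.0024  0.0678]
sm pin-flange (home 28) 28.079450484134252 slope [-0.0005  0.0019  0.0698]
```

```bash
python3 - <<'E'
from h import *
for cam,ctr in (('top',(.42,0)),('scene',(.42,0))):
    d=r.get_image(cam);P=pts(d);g=cv2.GaussianBlur(d['image'],(3,3),0).max(2)
    K=np.array(d['K']);R=np.array(d['orientation']);e=np.array(d['eye'])
    # edge pixels radially on plane z=.003
    for c0 in [(.42,-.002)]:
        E=[]
        for a in np.linspace(0,2*np.pi,72,endpoint=False):
            rr=np.arange(.036,.056,.0005);X=np.c_[c0[0]+rr*np.cos(a),c0[1]+rr*np.sin(a),0*rr+.003]
            q=(X-e)@R;u=K[0,0]*q[:,0]/-q[:,2]+K[0,2];v=K[1,1]*-q[:,1]/-q[:,2]+K[1,2]
            s=cv2.remap(g.astype(np.float32),u.astype(np.float32)[None],v.astype(np.float32)[None],1)[0]
            i=np.argmax(np.gradient(s)); 
            if np.gradient(s)[i]>1.5: E.append(X[i,:2])
        E=np.array(E);A=np.c_[2*E,np.ones(len(E))]
        for _ in range(5):
            x=np.linalg.lstsq(A,(E**2).sum(1),rcond=None)[0];rad=np.sqrt(x[2]+x[0]**2+x[1]**2);res=abs(np.hypot(*(E-x[:2]).T)-rad);k=res<.003;E=E[k];A=A[k]
        print(cam,len(E),x[:2],rad)
E
```

```text
top 72 [ 0.41853759 -0.00332825] 0.04424036986949356
scene 65 [ 0.41708048 -0.00367178] 0.044495985081460555
```

The mallet is upright and fully on the mat, but about 11 mm off its centre because it slid in the pads during the blows. There's plenty of time, so I'll recentre it.

```bash
python3 -m crank '{"jaw":[60,60,60,60,60,60,60,60,60,60,60,60],"delta_pos":[[0.6,2,0],[1.2,4,0],[1.8,6,0],[2.3,7.96,0],[2.3,7.96,-1],[2.3,7.96,-2.2],[2.3,7.96,-2.8],[2.3,7.96,-2.8],[2.3,7.96,-2.8],[2.3,7.96,-2.8],[2.3,7.96,-2.8],[2.3,7.96,-2.8]],"roll":[0,0,0,0,0,0,0,0,0,0,0,0]}' 60
```

```text
time_s: 67.2
tcp_pos: [0.4291, -0.004, 0.1349]
tool_rot: [[-1.0, -0.003, 0.01], [-0.002, 1.0, 0.01], [-0.01, 0.009, -1.0]]
contact_force: [-0.6, 0.2, 0.0]
width: 0.0599
```

```bash
python3 -m crank '{"jaw":[60,60,60,60,60,40,25,20,20,20,20,20],"delta_pos":[[0,0.05,-1],[0,0.05,-2],[0,0.05,-2.6],[0,0.05,-2.75],[0,0.05,-2.75],[0,0.05,-2.75],[0,0.05,-2.75],[0,0.05,-2.75],[0,0.05,-2.75],[0,0.05,-2.75],[0,0.05,-2.75],[0,0.05,-2.75]],"roll":[0,0,0,0,0,0,0,0,0,0,0,0]}' 60; python3 -m crank '{"jaw":[20,20,20,20,20,20,20],"delta_pos":[[0,0,0.3],[-0.2,0,0.3],[-0.42,0,0.3],[-0.42,0,0.2],[-0.42,0,0.05],[-0.42,0,0],[-0.42,0,0]],"roll":[0,0,0,0,0,0,0]}' 60
```

```text
time_s: 68.4
tcp_pos: [0.4298, -0.0028, 0.0671]
tool_rot: [[-1.0, -0.003, 0.012], [-0.003, 1.0, 0.009], [-0.012, 0.009, -1.0]]
contact_force: [-0.9, -0.2, 5.5]
width: 0.0266
time_s: 69.1
tcp_pos: [0.4192, -0.0028, 0.0671]
tool_rot: [[-1.0, -0.003, 0.012], [-0.003, 1.0, 0.009], [-0.012, 0.009, -1.0]]
contact_force: [-1.7, -0.6, 2.5]
width: 0.0265
```

```bash
python3 -m crank '{"jaw":[32,45,60,60,60,60,60,60,60,60,60,60,60,60,60,60],"delta_pos":[[0,0,-0.02],[0,0,0],[0,0,0],[0,0,0],[0,0,0.8],[0,0,1.6],[0,0,3],[0,0,4.5],[0,0,5.5],[-1,-2,5.5],[-2,-4,5.5],[-2,-6,5.5],[-2,-8,5.5],[-2,-8,5.5],[-2,-8,5.5],[-2,-8,5.5]],"roll":[0,0,0,0,0,0,0,0,0,0,0,0,0,0,0,0]}'; python3 look.py 24 mt:.42,-.003,.04,.1,.115 mh:.42,-.003,.04,.037,.048 sq:.65,-.057,.05,.066,.078 sm:.541,-.06,.045,.063,.075 ob:.652,.067,.055,.061,.073 big:.45,.21,.05,.058,.075 box:.78,-.11,.09,.05,.07 lev:.78,.12,.12,.035,.05; python3 - <<'E'
from h import *
T=np.load('top0.npy')
print(rect(cl(T,(.78,-.11),.09,.05,.07)),rect(cl(T,(.78,.12),.12,.035,.05)))
E
```

```text
time_s: 70.7
tcp_pos: [0.369, -0.2017, 0.2043]
tool_rot: [[-1.0, -0.003, 0.011], [-0.003, 1.0, 0.011], [-0.011, 0.01, -1.0]]
contact_force: [0.6, -0.4, -0.4]
width: 0.0599
mt T 134 [418.6  -2.7] [25.9 26. ] 89.0
mt S 120 [416.8  -4.2] [24.5 29. ] 81.2
mh T 234 [418.8  -2.8] [48.6 48.3] 88.9
mh S 222 [418.6  -5.5] [50.6 45.2] 48.8
sq T 543 [650.4 -56.8] [59.8 60.7] 88.9
sq S 587 [647.3 -57.6] [62.3 61.9] 0.2
sm T 338 [539.8 -59.9] [52.3 52.3] 88.8
sm S 298 [539.  -61.5] [52.9 51. ] 44.6
ob T 611 [651.4  66.3] [48.9 79.8] 89.2
ob S 568 [649.7  66.5] [51.7 81.8] 89.5
big T 196 [450.3 209.1] [67.6 68. ] 0.2
big S 224 [446.9 209. ] [65.8 71. ] 38.2
box T 1753 [ 784.2 -114.7] [117.8  82.1] 2.1
box S 2468 [ 781.8 -114.9] [117.   83.2] 2.2
lev T 744 [781.1 128.8] [179.7  23.6] 86.6
lev S 787 [741.8 130.4] [183.3  98.7] 86.1
(array([ 784. , -114.9]), array([117.7,  82.3]), 2.1) (array([781.3, 128.8]), array([179.8,  24.1]), 86.9)
```

View pics/s24.png

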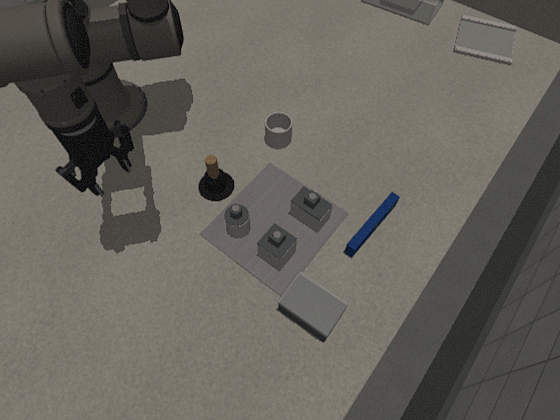

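The mallet stands centred at (215,180), and the three lidded jars are on the plate. The tip box, level and big jar haven't moved. Handing in.

```bash
python3 -c "
from cell import r
print(r.finish_job())"
```

```text
the job is handed in; nothing more can be done
None
```

The job is handed in at about 71 s of the 210 s allowed. The small, square and oblong jars stand upright on the plate with their own lids seated. The big jar had no lid on the bench, so I left it where it was.

- **Lids:** before the blows, the flange tops measured within 0.3 mm of their seated heights, and they still did after parking. They were level to the accuracy of the depth images.
- **Pins:** each pin was driven only by mallet blows: three blows each on the small and square pins, two on the oblong. The last averaged check put every pin head 27.7 to 28.2 mm above its flange, and 28 mm is fully home. Single depth pictures scattered by about ±1 mm, and the scene camera reads 1 to 2 mm high and 2 to 3 mm off in x. I judged the pins by the averaged heights measured from the flange.
- **Mallet:** it slid about 8 mm in the grip during the blows and first came down 11 mm off the mat's centre. I regripped it and set it down again; it now stands upright within about 1 mm of the centre.
- **Bystanders:** the tip box, spirit level and big jar are within 0.5 mm of where they started.
- **Forces:** contact readings at the end of each move never exceeded about 12 N. I could not read the peak force during the blows, so that limit is not directly confirmed.

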